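# Vent the filter bank and clear its used cartridges

## Task

Take the used cartridges out of the filter bank on the bench. First vent the bank by screwing the vent knob anticlockwise all the way up; then, for every cartridge there is, push it down until its hooks let go and it springs up, pull it out and put it wholly in the drip tray; with all of them in the tray, screw the vent knob fully shut again. Release no cartridge before the vent is fully open; the sanding block, the small cup and the tin are to be left alone.

Things in the scene. Friction and masses are not known exactly. Their poses are not given: they have to be found in the camera images.
- filter_bank: Filter bank, fixed: aluminium base plate 130 x 420 x 12 mm with three upright steel sockets in a row and, at its +y end, the vent valve. Origin on the bench under the centre of the base; y along the row towards the valve, x away from the robot, z up. Socket axes at y = -150, -46, +58 mm, valve axis at y = +168 mm, all x = 0. With cartridges latched all stays below 127 mm.
- vent_knob (a joint): Turn of the vent knob in rad: 0 = screwed fully shut (down), 4.0 = fully open (up), seen from above anticlockwise opens. The stem rises 3.82 mm per rad (24 mm a turn, 15.3 mm in all), and the knob with it, so a grip must follow that travel. Friction about 0.12 N m; it stays where it is left. At the start it is nearly shut (0 to 0.3).
- knob_grip (a point): Grip point of the vent knob, an upright black bar 56 mm long, 16 mm thick and 30 mm high on a thin steel neck; it is to be pinched across its 16 mm thickness. The point lies on the turning axis, 14 mm below the bar's top, 16 mm above its underside, and stands 110 mm above the bench when shut. The bar's length runs along the point's y axis, its thickness along x; both turn with the knob (bar along the bank's y at joint value 0).
- drip_tray: Loose open aluminium tray (0.9 kg), outside 180 mm (its x) by 290 mm (its y), walls 35 mm high and 3 mm thick, floor 3 mm thick. Origin at the centre of its underside.
- sanding_block: Bystander: dark foam sanding block, 63 x 110 x 22 mm, origin at the centre of its underside. Leave it alone.
- small_cup: Bystander: small clear mixing cup, 73 mm wide, 86 mm high, origin at the centre of its underside. Leave it alone.
- tin: Bystander: closed white-labelled paint tin, 67 mm across, 73 mm high, origin at the centre of its underside. Leave it alone.
- cartridge_0: Used cartridge, first in the row from the bank's -y end, absent if its socket is empty; all alike, 95 mm high, 0.12 kg (varies by a third). Origin: centre of its underside, z up. Round grey body 32 mm across up to z = 45; white flange 40 (its x) by 64 mm (its y), z = 45 to 53; white handle block 28 (x) by 34 mm (y), z = 53 to 95. It starts latched and upright.
- cartridge_0_grip (a point): Point on the axis of cartridge 0, 76 mm above its underside, in its handle; same axes as the cartridge. Latched, the cartridge's underside is 24 mm above the bench and two hooks (tops 84 mm above the bench) hold the flange's y ends down against any pull. Pushing the handle's top down 5 to 6 mm (about 7 N; solid at about 7 mm) swings both hooks open for good.
- socket_0 (a point): Fixed point on the axis of socket 0, at the height of a latched cartridge's underside (24 mm over the bench). When the push is let off, a spring lifts the cartridge to 20 mm above its latched height, still guided by the socket tube, which ends 58 mm above the bench; from there it is drawn straight up until its underside is over 60 mm above the bench.
- cartridge_1: Used cartridge, second in the row from the bank's -y end, absent if its socket is empty; all alike, 95 mm high, 0.12 kg (varies by a third). Origin: centre of its underside, z up. Round grey body 32 mm across up to z = 45; white flange 40 (its x) by 64 mm (its y), z = 45 to 53; white handle block 28 (x) by 34 mm (y), z = 53 to 95. It starts latched and upright.
- cartridge_1_grip (a point): Point on the axis of cartridge 1, 76 mm above its underside, in its handle; same axes as the cartridge. Latched, the cartridge's underside is 24 mm above the bench and two hooks (tops 84 mm above the bench) hold the flange's y ends down against any pull. Pushing the handle's top down 5 to 6 mm (about 7 N; solid at about 7 mm) swings both hooks open for good.
- socket_1 (a point): Fixed point on the axis of socket 1, at the height of a latched cartridge's underside (24 mm over the bench). When the push is let off, a spring lifts the cartridge to 20 mm above its latched height, still guided by the socket tube, which ends 58 mm above the bench; from there it is drawn straight up until its underside is over 60 mm above the bench.
- cartridge_2: Used cartridge, third in the row from the bank's -y end, absent if its socket is empty; all alike, 95 mm high, 0.12 kg (varies by a third). Origin: centre of its underside, z up. Round grey body 32 mm across up to z = 45; white flange 40 (its x) by 64 mm (its y), z = 45 to 53; white handle block 28 (x) by 34 mm (y), z = 53 to 95. It starts latched and upright.
- cartridge_2_grip (a point): Point on the axis of cartridge 2, 76 mm above its underside, in its handle; same axes as the cartridge. Latched, the cartridge's underside is 24 mm above the bench and two hooks (tops 84 mm above the bench) hold the flange's y ends down against any pull. Pushing the handle's top down 5 to 6 mm (about 7 N; solid at about 7 mm) swings both hooks open for good.
- socket_2 (a point): Fixed point on the axis of socket 2, at the height of a latched cartridge's underside (24 mm over the bench). When the push is let off, a spring lifts the cartridge to 20 mm above its latched height, still guided by the socket tube, which ends 58 mm above the bench; from there it is drawn straight up until its underside is over 60 mm above the bench.
There are look-alikes about, which are no part of the job. Leave any purple or yellow look-alike of the cartridge_2 alone.

How it is judged:
On the way, in this order (a step that is already met when the one before it is completed fails the run):
1. the vent knob is fully up (open, over 3.75 rad), with every cartridge still latched down in its socket (less than 10 mm up) (value of joint vent_knob above 3.75 rad and z of cartridge_0 in the frame of socket_0 below 0.01 m and z of cartridge_1 in the frame of socket_1 below 0.01 m and z of cartridge_2 in the frame of socket_2 below 0.01 m), for 0.2 s.
2. every cartridge lies or stands in the drip tray, the vent still open (over 3.3 rad) (x of cartridge_0 in the frame of drip_tray between -0.087 and 0.087 m and y of cartridge_0 in the frame of drip_tray between -0.142 and 0.142 m and x of cartridge_0_grip in the frame of drip_tray between -0.087 and 0.087 m and y of cartridge_0_grip in the frame of drip_tray between -0.142 and 0.142 m and z of each of cartridge_0, cartridge_1, cartridge_2 in the frame of drip_tray below 0.06 m and x of cartridge_1 in the frame of drip_tray between -0.087 and 0.087 m and y of cartridge_1 in the frame of drip_tray between -0.142 and 0.142 m and x of cartridge_1_grip in the frame of drip_tray between -0.087 and 0.087 m and y of cartridge_1_grip in the frame of drip_tray between -0.142 and 0.142 m and x of cartridge_2 in the frame of drip_tray between -0.087 and 0.087 m and y of cartridge_2 in the frame of drip_tray between -0.142 and 0.142 m and x of cartridge_2_grip in the frame of drip_tray between -0.087 and 0.087 m and y of cartridge_2_grip in the frame of drip_tray between -0.142 and 0.142 m and value of joint vent_knob above 3.3 rad), for 0.2 s.
3. the vent knob is screwed fully shut (under 0.15 rad) (value of joint vent_knob below 0.15 rad), for 0.2 s.
At the end, for the whole second after the job is handed in: Every cartridge present is at rest in the flat-standing drip tray (its underside centre and the middle of its handle both inside the walls, lying or standing) and the vent knob is shut to within 0.15 rad (x of cartridge_0 in the frame of drip_tray between -0.087 and 0.087 m and y of cartridge_0 in the frame of drip_tray between -0.142 and 0.142 m and x of cartridge_0_grip in the frame of drip_tray between -0.087 and 0.087 m and y of cartridge_0_grip in the frame of drip_tray between -0.142 and 0.142 m and z of each of cartridge_0, cartridge_1, cartridge_2 in the frame of drip_tray below 0.06 m and x of cartridge_1 in the frame of drip_tray between -0.087 and 0.087 m and y of cartridge_1 in the frame of drip_tray between -0.142 and 0.142 m and x of cartridge_1_grip in the frame of drip_tray between -0.087 and 0.087 m and y of cartridge_1_grip in the frame of drip_tray between -0.142 and 0.142 m and x of cartridge_2 in the frame of drip_tray between -0.087 and 0.087 m and y of cartridge_2 in the frame of drip_tray between -0.142 and 0.142 m and x of cartridge_2_grip in the frame of drip_tray between -0.087 and 0.087 m and y of cartridge_2_grip in the frame of drip_tray between -0.142 and 0.142 m and value of joint vent_knob below 0.15 rad and linear speed of each of cartridge_0, cartridge_1, cartridge_2 below 0.03 m/s and angle between drip_tray's own z axis and vertical below 0.1 rad); the robot touches nothing.
It fails at once if the sanding block, the small cup or the tin is pushed more than 40 mm or knocked over (distance of any of sanding_block, small_cup, tin from where it was at the start of the episode above 0.04 m or angle between any of sanding_block, small_cup, tin's own z axis and vertical above 0.5 rad).
Of cartridge_0, cartridge_1, cartridge_2 only 2 to 3 are there at a start; the rules pass over those that are not, and their reading is None.
At some moment in a run one of drip_tray may be knocked a few centimetres aside while the robot is not near it.
Once in a run the grip may slacken for a moment while it holds something.
It also fails if it takes over 210 s, if anything falls off the work surface, if the arm or the gripper's body presses on something with over 40 N, if the wrist force passes 120 N, or if a joint passes its speed limit or range.

## Robot

A 7-joint arm with a two-finger parallel gripper is mounted at the origin on a cart in front of the work surface, level with it; the furniture and walls round the work are solid. World frame = base frame: x ahead of the robot, y to its left, z up, the work surface at z = 0. Lengths are in m, angles in rad, forces in N, time in s.
With the tool pointing down it reaches from about 0.4 to 0.85 m from the base axis. Payload 10.4 kg.
Tool frame: the origin (TCP) lies midway between the tips of the shut fingers; the grasp point (between the pads) lies 19 mm behind it; z points along the fingers, x is the direction in which the jaws open and shut, and the axes are right-handed (so a half turn about z gives the same grasp; the last joint's range is limited). The gripper opens to 87 mm and grips with 3 to 60 N. Pads are 19 mm wide; open, the fingers measure 117 mm over their backs; the gripper's body (75 mm by 190 mm) begins 51 mm behind the grasp point.
Start: joints at [-0.023, 0.332, -0.065, 1.46, 0.022, 1.35, -0.088], TCP at [0.625, 0, 0.223] pointing down, gripper open.
Joint ranges: [-2.6, 2.6], [-0.5, 2.12], [-1.47, 1.34], [0.16, 2.42], [-1.27, 4.41], [0.06, 2.06], [-2.6, 2.6]. Speed limits (rad/s): [2.22, 2.22, 2.79, 2.79, 3.14, 3.14, 3.14].

## Interface

Orientations are given as a 3x3 rotation matrix whose columns are the frame's x, y, z axes.
In Python, from workcell import get_state, viewer, ctrl gives the robot as it stands. The module is installed in compiled form; this text tells all that it offers.
- The arm moves only by the tool apply_moves, never from a script. Its argument "increments" is a list that holds one entry, the list of rows, each a list of 7 numbers: the opening, from -1 (shut) to 1 (fully open), so that 0 is half open, then the shift along the tool's x, y, z scaled (see below), then the turn, a rotation vector about the tool's x, y, z scaled (see below). A call has 1 to 8 rows; each row shifts and turns the commanded pose from where the row before left it, along the tool's axes as they then stand; what a row does not reach is not made up. The controller multiplies each number of a shift by 0.5 m and each number of a turn by 30 degrees. A row lasts 1/12 s, in which the tool goes at most 41.7 mm and 7.16 degrees, less where a joint would pass 70% of its speed; a pose out of reach is approached as far as the arm can. A call with a number of a shift or a turn outside -1 to 1 is refused whole. A call with a gripper value outside its range is refused whole. The fingers move at their own pace and stop on an object; "squeeze" is the grip in N (left out, the last holds). Time passes only in rows, so rows that do not move let the fingers close. It gives the time, the measured TCP pose, the force and the opening at its end, in the units of the state.
- get_state(): the state, without advancing time (a new reading comes with each control period).
- viewer.get_image(name): name is "scene" or "side" or "wrist"; returns a dict with "img" (420x560x3 uint8, blue, green, red), "fx", "fy", "cx", "cy" (pixels), "k1" (the pictures are not rectified: a ray, as slopes to the right and down, at radius r is drawn at 1 + k1 r^2 times it, then the intrinsics apply), "extrinsics" (4x4, takes a point from world to camera coordinates). Camera axes: x right, y up, looking along -z (the intrinsics and any distortion apply to the point x, -y, -z); pixel columns grow to the right and rows downward; lengths in m; the calibration is good to about 2 mm. A picture is of the moment at which its call begins. There is no depth.
- ctrl.hand_in(): hands the job in, once; it reports no verdict.
The state is a dict: "time": time; "joint_positions": joint angles; "dq": joint speeds; "effort": joint torques, N m; "tool_pos": TCP position; "tool_rot": TCP orientation; "contact_force": force on the tool from outside, world axes, zero at the start; "torque": the same for the moment, N m; "finger_gap": finger opening in m.
Only numpy, scipy, OpenCV 4.12 (cv2) and the standard library are available. Lean on these libraries where they do the work, as an engineer would, in place of code of your own. Each camera call takes 0.05 s, during which the arm holds its last target. There are 200 camera calls.

## Working session

There is one attempt and no reset: what is moved stays moved. The work goes in short steps, Python scripts to look and compute and a tool call to move; the robot and the scene stay as the last step left them, time stands still between calls to the robot, and variables do not carry over. Pictures are saved under pics/ and viewed, about 12 in all and at most 16, crops included, and the job is handed in when it is done.

Besides the shell and the picture viewer there is one more tool, called by a JSON object that holds its "name" and its "arguments", one argument or row to a line. apply_moves: Moves the arm, as the interface text tells. Its arguments: {"type":"object","properties":{"increments":{"type":"array","items":{"type":"array","items":{"type":"array","items":{"type":"number"}}}},"squeeze":{"type":"number"}},"required":["increments"]}

```bash
mkdir -p pics
cat > h.py <<'E'
import numpy as np, cv2
from workcell import get_state, viewer, ctrl
def grab(n,fn=None):
    d=viewer.get_image(n)
    if fn: cv2.imwrite('pics/'+fn,d['img'])
    return d
def ray(d,u,v):
    K=np.array([[d['fx'],0,d['cx']],[0,d['fy'],d['cy']],[0,0,1]]);
    p=np.array([(u-d['cx'])/d['fx'],(v-d['cy'])/d['fy']]);q=p.copy()
    for _ in range(20): q=p/(1+d['k1']*(q@q))
    E=np.array(d['extrinsics']);R=E[:3,:3];c=-R.T@E[:3,3]
    return c,R.T@np.array([q[0],-q[1],-1.])
def onz(d,u,v,z):
    c,r=ray(d,u,v); return c+r*(z-c[2])/r[2]
def proj(d,P):
    E=np.array(d['extrinsics']);x=E[:3,:3]@np.array(P)+E[:3,3]
    q=np.array([x[0],-x[1]])/-x[2]; q=q*(1+d['k1']*(q@q))
    return np.array([q[0]*d['fx']+d['cx'],q[1]*d['fy']+d['cy']])
E
python3 - <<'E'
from h import *
s=get_state();print({k:np.round(v,3) for k,v in s.items()})
a=grab('scene','s0.png');b=grab('side','d0.png');w=grab('wrist','w0.png')
for d in(a,b,w):print(d['fx'],d['k1'],np.round(d['extrinsics'],3).tolist())
import pickle;pickle.dump((a,b,w),open('i0.pkl','wb'))
E
```

```text
{'time': np.float64(0.0), 'joint_positions': array([-0.023,  0.333, -0.065,  1.461,  0.022,  1.35 , -0.089]), 'dq': array([-0.   , -0.002,  0.001,  0.   , -0.001,  0.   , -0.   ]), 'effort': array([-0.0000e+00, -6.2325e+01,  2.4000e-02, -3.8989e+01, -6.1000e-02,
        4.0000e-02,  0.0000e+00]), 'tool_pos': array([ 0.625, -0.   ,  0.222]), 'tool_rot': array([[ 1.   ,  0.   , -0.001],
       [ 0.   , -1.   , -0.   ],
       [-0.001,  0.   , -1.   ]]), 'contact_force': array([ 0.325, -0.566,  0.193]), 'torque': array([-0.021, -0.007, -0.035]), 'finger_gap': np.float64(0.087)}
517.6940283131624 -0.03945742419298871 [[0.829, -0.558, -0.016, -0.487], [0.263, 0.365, 0.893, -0.196], [-0.493, -0.745, 0.45, -1.374], [0.0, 0.0, 0.0, 1.0]]
458.4230318120265 -0.11472375552838131 [[-0.882, -0.472, -0.013, 0.446], [0.248, -0.488, 0.837, -0.24], [-0.401, 0.735, 0.547, -1.143], [0.0, 0.0, 0.0, 1.0]]
340.6772203179974 0.023333837447666803 [[1.0, -0.0, -0.002, -0.625], [0.0, 0.968, -0.251, 0.031], [0.002, 0.251, 0.968, -0.391], [0.0, 0.0, 0.0, 1.0]]
```

View pics/s0.png

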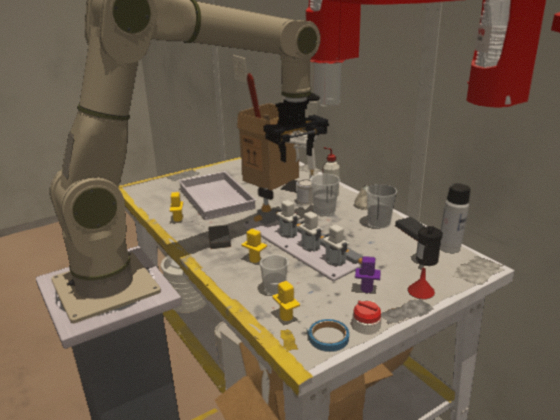

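View pics/d0.png

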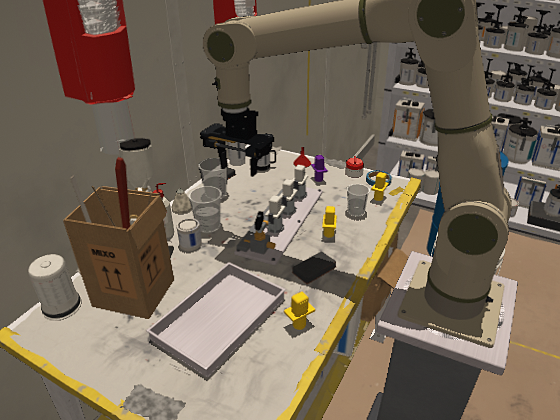

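View pics/w0.png

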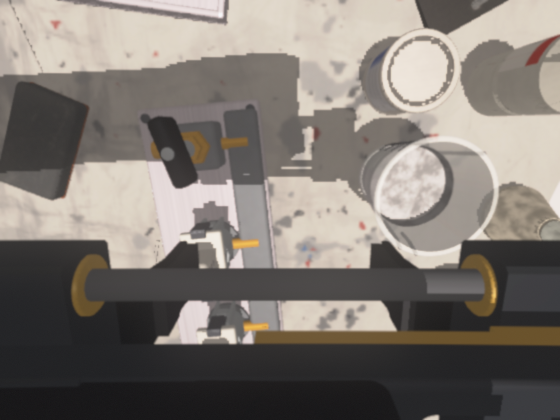

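The scene view shows three grey/white cartridges in the bank, at about (288,215), (310,232) and (336,245), with the black knob at (265,190). The yellow look-alikes at (175,207), (254,245) and (286,300) and the purple one at (368,273) stand loose on the bench. The tray is at (216,195). In the wrist view, the knob top is at about (173,153). I'll enlarge both views to confirm and measure.

Run:
```python
from h import *;import pickle
a,b,w=pickle.load(open('i0.pkl','rb'))
A=cv2.resize(a['img'][175:285,165:375],None,fx=3.8,fy=3.8,interpolation=2)[:,:800]
B=cv2.resize(b['img'][160:370,140:350],None,fx=2.8,fy=2.8,interpolation=2)
cv2.imwrite('pics/ca.png',A);cv2.imwrite('pics/cb.png',B)
print(A.shape,B.shape)
for n,u,v,z in[('knobtop',173,153,.125),('plate TL',140,112,.012),('TR',255,102,.012)]: print(n,onz(w,u,v,z))
```

```text
(418, 798, 3) (588, 588, 3)
knobtop [0.54137818 0.04619022 0.125     ]
plate TL [0.47412279 0.07895129 0.012     ]
TR [0.59463362 0.08925221 0.012     ]
```

View pics/ca.png

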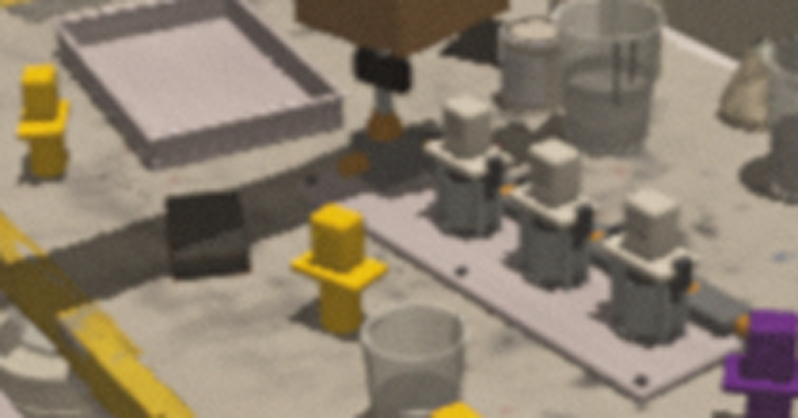

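View pics/cb.png

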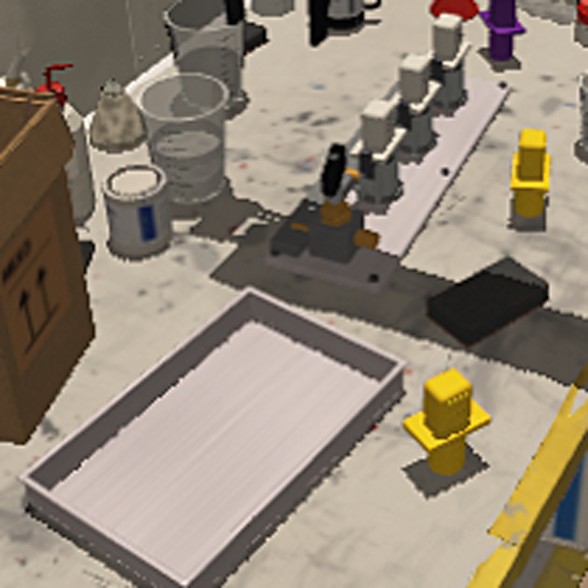

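Crops confirm it: all three sockets hold a grey body with a white flange and handle, and the coloured ones aren't in the bank. Handle tops in crop a are at (468,108), (556,152) and (655,203). In crop b they are at (381,110), (418,66) and (449,24).

Run:
```python
from h import *;import pickle
a,b,w=pickle.load(open('i0.pkl','rb'))
fa=lambda u,v,z:onz(a,u/3.8+165-.4,v/3.8+175-.4,z)
fb=lambda u,v,z:onz(b,u/2.8+140-.4,v/2.8+160-.4,z)
for n,p,q in[('c2',(468,108),(381,110)),('c1',(556,152),(418,66)),('c0',(655,203),(449,24))]:print(n,fa(*p,.119),fb(*q,.119))
print('plate corners',fa(642,400,.012),fb(508,84,.012),fb(382,283,.012))
print('tray',[np.round(fb(*p,.035),3).tolist() for p in[(250,290),(405,362),(25,480),(185,585)]],[np.round(fa(*p,.035),3).tolist() for p in[(60,22),(155,148),(342,98)]])
print('sanding',fb(487,297,.022),'yel',fb(447,470,0),fb(528,220,0),'tin',fb(137,178,.073),'cup',fa(415,325,.086), 'bin',fb(30,440,0),'beaker',fb(183,90,.1))
for u,v in [(213,230),(213,300)]:print(onz(w,u,v,.119))
```

```text
c2 [ 0.54337807 -0.07393488  0.119     ] [ 0.53929772 -0.05768236  0.119     ]
c1 [ 0.55435223 -0.17464829  0.119     ] [ 0.54597475 -0.15603577  0.119     ]
c0 [ 0.56418265 -0.27933411  0.119     ] [ 0.55758721 -0.258711    0.119     ]
plate corners [ 0.50371255 -0.34484826  0.012     ] [ 0.50967796 -0.33056768  0.012     ] [0.46818551 0.07576125 0.012     ]
tray [[0.562, 0.167, 0.035], [0.385, 0.187, 0.035], [0.595, 0.455, 0.035], [0.419, 0.477, 0.035]] [[0.425, 0.463, 0.035], [0.381, 0.162, 0.035], [0.56, 0.153, 0.035]]
sanding [0.36249159 0.05848506 0.022     ] yel [0.30944286 0.25527775 0.        ] [ 3.85453611e-01 -1.00135362e-01  1.11022302e-16] tin [0.73677422 0.10827719 0.073     ] cup [ 0.36606259 -0.27226753  0.086     ] bin [0.64813957 0.39602898 0.        ] beaker [ 0.76826173 -0.02155298  0.1       ]
[ 0.56689312 -0.01653692  0.119     ]
[ 0.56365055 -0.07983156  0.119     ]
```

{"name": "apply_moves", "arguments": {
  "increments": [
    [[1,-0.064,0.02,-0.02,0,0,0],[1,-0.064,0.02,-0.02,0,0,0],[1,-0.064,0.02,-0.02,0,0,0],[1,0,0,0,0,0,0],[1,0,0,0,0,0,0]]
  ]
}}

```text
time: 0.57
tool_pos: [0.5284, -0.0307, 0.2536]
tool_rot: [[1.0, -0.001, 0.002], [-0.001, -1.0, -0.0], [0.002, 0.0, -1.0]]
contact_force: [1.5, 0.4, -0.5]
finger_gap: 0.0869
```

Run:
```python
from h import *;import pickle
w=grab('wrist','w1.png');pickle.dump(w,open('w1.pkl','wb'));s=get_state();print(s['time'],s['tool_pos'],s['joint_positions'])
E=np.array(w['extrinsics']);print(-E[:3,:3].T@E[:3,3])
for p in[(.529,.048,.124),(.541,-.066,.119),(.55,-.165,.119)]:print(proj(w,p))
```

```text
0.6167 [ 0.52906927 -0.03002122  0.25289442] [ 0.02482871  0.10915299 -0.05883521  1.66569464  0.00646892  1.36585574
 -0.03532579]
[0.52875621 0.03745042 0.41692638]
[283.6535126  109.68526511]
[296.91154996 238.90518592]
[305.24712892 333.48711783]
```

View pics/w1.png

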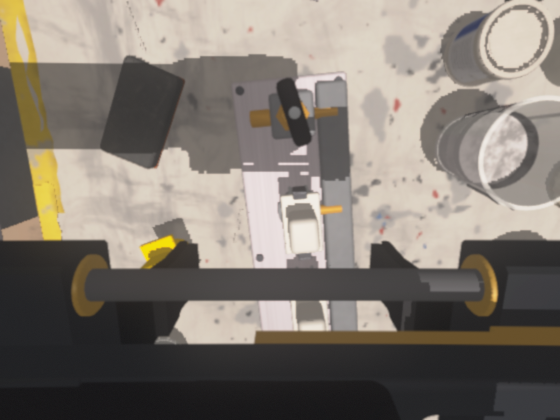

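The wrist view shows the knob with its axis dot at about (294,113). The bar runs from about (284,82) to (305,143), tilted anticlockwise. The cartridge 2 handle top is at about (303,236), and the plate's left edge runs (235,86) to (262,325).

Run:
```python
from h import *;import pickle
w=pickle.load(open('w1.pkl','rb'))
img=w['img'];roi=img[70:155,268:320].astype(int)
m=(roi.max(2)<45).astype('uint8');n,l,st,c=cv2.connectedComponentsWithStats(m)
i=1+np.argmax(st[1:,4]);pts=np.argwhere(l==i)[:,::-1]+[268,70]
r=cv2.minAreaRect(pts.astype(np.float32));bx=cv2.boxPoints(r);print(st[i],r,bx)
for z in(.124,.11):print('knob',onz(w,294,113,z),[onz(w,*p,z)[:2].round(4).tolist() for p in bx])
print('c2',onz(w,303,236,.119))
e=[onz(w,*p,.012) for p in((235,86),(262,325),(346,73))];print(e)
d=e[1]-e[0];print('yaw edge',np.arctan2(-d[0]*-1,-d[1]))
```

```text
Traceback (most recent call last):
ValueError: attempt to get argmax of an empty sequence
```

Run:
```python
from h import *;import pickle
w=pickle.load(open('w1.pkl','rb'))
img=w['img'];print(img[95,288],img[130,300],img[95,300],img.dtype)
roi=img[70:155,268:320].astype(int)
m=(roi.max(2)<60).astype('uint8');n,l,st,c=cv2.connectedComponentsWithStats(m)
if n>1:
  i=1+np.argmax(st[1:,4]);pts=np.argwhere(l==i)[:,::-1]+[268,70]
  r=cv2.minAreaRect(pts.astype(np.float32));bx=cv2.boxPoints(r);print(st[i],r)
  for z in(.124,.11):print('knob',[onz(w,*p,z)[:2].round(4).tolist() for p in bx])
for z in(.124,.11):print('knob',onz(w,294,113,z))
print('c2',onz(w,303,236,.119))
e=[onz(w,*p,.012) for p in((235,86),(262,325),(346,73))];print(e)
d=e[0]-e[1];print('yaw edge',np.arctan2(-d[0],d[1]))
```

```text
[49 49 52] [46 46 50] [148 149 154] uint8
[ 10   9  33  66 953] ((293.20001220703125, 111.60000610351562), (66.40782928466797, 17.708751678466797), 71.56504821777344)
knob [[0.5215, 0.0686], [0.535, 0.0728], [0.5529, 0.0233], [0.5388, 0.0187]]
knob [[0.5212, 0.0701], [0.5353, 0.0745], [0.5541, 0.0226], [0.5393, 0.0178]]
knob [0.53752958 0.04537179 0.124     ]
knob [0.53794889 0.04575038 0.11      ]
c2 [ 0.5465832  -0.06319149  0.119     ]
[array([0.47480067, 0.07733193, 0.012     ]), array([ 0.49950914, -0.2246635 ,  0.012     ]), array([0.59816834, 0.09057383, 0.012     ])]
yaw edge 0.0816355388278925
```

{"name": "apply_moves", "arguments": {
  "increments": [
    [[1,0.0085,-0.0755,0,0,0,0],[1,0.0085,-0.0755,0,0,0,0],[1,0,0,0.07,0,0,-0.21],[1,0,0,0.07,0,0,-0.21],[1,0,0,0.07,0,0,-0.21],[1,0,0,0,0,0,0],[1,0,0,0,0,0,0]]
  ]
}}

```text
time: 1.2
tool_pos: [0.5368, 0.0459, 0.1461]
tool_rot: [[0.947, 0.321, -0.004], [0.321, -0.947, -0.0], [-0.004, -0.001, -1.0]]
contact_force: [0.8, -0.2, 2.0]
finger_gap: 0.0869
```

{"name": "apply_moves", "arguments": {
  "increments": [
    [[1,0,0,0.054,0,0,0],[1,0,0,0.054,0,0,0],[1,0,0,0,0,0,0],[-1,0,0,0,0,0,0],[-1,0,0,0,0,0,0],[-1,0,0,0,0,0,0],[-1,0,0,0,0,0,0],[-1,0,0,0,0,0,0]]
  ],
  "squeeze": 30
}}

```text
time: 1.87
tool_pos: [0.5383, 0.0456, 0.0949]
tool_rot: [[0.946, 0.323, 0.002], [0.323, -0.946, 0.0], [0.002, 0.0, -1.0]]
contact_force: [-0.5, 0.3, -0.1]
finger_gap: 0.0618
```

{"name": "apply_moves", "arguments": {
  "increments": [
    [[-1,0,0,0,0,0,0],[-1,0,0,0,0,0,0],[-1,0,0,0,0,0,0],[-1,0,0,0,0,0,0],[-1,0,0,0,0,0,0],[-1,0,0,0,0,0,0],[-1,0,0,0,0,0,0]]
  ]
}}

```text
time: 2.45
tool_pos: [0.5374, 0.0455, 0.0935]
tool_rot: [[0.946, 0.324, -0.0], [0.324, -0.946, -0.0], [-0.0, -0.0, -1.0]]
contact_force: [-2.3, -0.3, 1.8]
finger_gap: 0.0157
```

Gripped (gap 15.7 mm against the 16 mm bar). Now I'll turn anticlockwise while rising with it.

{"name": "apply_moves", "arguments": {
  "increments": [
    [[-1,0,0,-0.0009,0,0,-0.22],[-1,0,0,-0.0009,0,0,-0.22],[-1,0,0,-0.0009,0,0,-0.22],[-1,0,0,-0.0009,0,0,-0.22],[-1,0,0,-0.0009,0,0,-0.22],[-1,0,0,-0.0009,0,0,-0.22],[-1,0,0,-0.0009,0,0,-0.22],[-1,0,0,-0.0009,0,0,-0.22]]
  ]
}}

```text
time: 3.12
tool_pos: [0.5376, 0.0458, 0.0971]
tool_rot: [[0.309, 0.951, 0.0], [0.951, -0.309, 0.0], [0.001, 0.0, -1.0]]
contact_force: [1.1, 0.8, -1.3]
finger_gap: 0.0158
```

```bash
python3 -c "
from h import *
s=get_state();print(s['joint_positions'],s['tool_pos'],s['torque'],s['contact_force'],s['finger_gap'])"
```

```text
[ 0.05978028  0.26788704 -0.26126626  1.8252594   0.07806554  1.05813166
  1.02609766] [0.53760474 0.04578962 0.09709344] [ 0.35069099 -0.2749904  -0.14335897] [ 1.05182431  0.78866775 -1.30167091] 0.01579709612705047
```

{"name": "apply_moves", "arguments": {
  "increments": [
    [[-1,0,0,-0.0009,0,0,-0.22],[-1,0,0,-0.0009,0,0,-0.22],[-1,0,0,-0.0009,0,0,-0.22],[-1,0,0,-0.0009,0,0,-0.22],[-1,0,0,-0.0009,0,0,-0.22],[-1,0,0,-0.0009,0,0,-0.22],[-1,0,0,-0.0009,0,0,-0.22],[-1,0,0,-0.0009,0,0,-0.22]]
  ]
}}

```text
time: 3.78
tool_pos: [0.5375, 0.0462, 0.1006]
tool_rot: [[-0.571, 0.821, 0.0], [0.821, 0.571, 0.001], [0.001, 0.001, -1.0]]
contact_force: [0.7, 1.5, -2.2]
finger_gap: 0.0155
```

{"name": "apply_moves", "arguments": {
  "increments": [
    [[-1,0,0,-0.0009,0,0,-0.22],[-1,0,0,-0.0009,0,0,-0.2],[1,0,0,0,0,0,0],[1,0,0,0,0,0,0],[1,0,0,0,0,0,0],[1,0,0,0,0,0,0]]
  ]
}}

```text
time: 4.28
tool_pos: [0.5375, 0.0453, 0.1017]
tool_rot: [[-0.731, 0.683, 0.0], [0.683, 0.731, -0.0], [-0.0, -0.0, -1.0]]
contact_force: [-0.5, -0.2, 0.3]
finger_gap: 0.035
```

{"name": "apply_moves", "arguments": {
  "increments": [
    [[1,0,0,0,0,0,0],[1,0,0,0,0,0,0],[1,0,0,0,0,0,0],[1,0,0,0,0,0,0.23],[1,0,0,0,0,0,0.23],[1,0,0,0,0,0,0.23],[1,0,0,0,0,0,0.23],[1,0,0,0,0,0,0.23]]
  ]
}}

```text
time: 4.95
tool_pos: [0.5375, 0.0455, 0.1017]
tool_rot: [[-0.212, 0.977, 0.0], [0.977, 0.212, 0.0], [-0.0, 0.0, -1.0]]
contact_force: [-0.1, -0.7, 0.4]
finger_gap: 0.0843
```

{"name": "apply_moves", "arguments": {
  "increments": [
    [[1,0,0,0,0,0,0.23],[1,0,0,0,0,0,0.23],[1,0,0,0,0,0,0.23],[1,0,0,0,0,0,0.23],[1,0,0,0,0,0,0.23],[1,0,0,0,0,0,0.23],[1,0,0,0,0,0,0.23],[1,0,0,0,0,0,0.23]]
  ]
}}

```text
time: 5.62
tool_pos: [0.5375, 0.0456, 0.1017]
tool_rot: [[0.682, 0.732, 0.0], [0.732, -0.682, 0.0], [0.0, 0.0, -1.0]]
contact_force: [0.6, -0.0, -0.4]
finger_gap: 0.0867
```

{"name": "apply_moves", "arguments": {
  "increments": [
    [[1,0,0,0,0,0,0.23],[1,0,0,0,0,0,0.23],[1,0,0,0,0,0,0.23],[1,0,0,0,0,0,0.23],[1,0,0,0,0,0,0.23],[1,0,0,0,0,0,0.23],[1,0,0,0,0,0,0.23],[1,0,0,0,0,0,0.23]]
  ]
}}

```text
time: 6.28
tool_pos: [0.5375, 0.0456, 0.1017]
tool_rot: [[0.99, -0.142, 0.0], [-0.142, -0.99, 0.0], [0.0, -0.0, -1.0]]
contact_force: [-0.1, -0.1, 0.2]
finger_gap: 0.0869
```

{"name": "apply_moves", "arguments": {
  "increments": [
    [[1,0,0,0,0,0,0.23],[1,0,0,0,0,0,0.23],[1,0,0,0,0,0,0.23],[1,0,0,0,0,0,0.23],[1,0,0,0,0,0,0.23],[1,0,0,0,0,0,0],[1,0,0,0,0,0,0]]
  ]
}}

```text
time: 6.87
tool_pos: [0.5375, 0.0456, 0.1017]
tool_rot: [[0.742, -0.67, 0.0], [-0.67, -0.742, -0.0], [0.0, 0.0, -1.0]]
contact_force: [0.2, -0.4, 0.6]
finger_gap: 0.0869
```

{"name": "apply_moves", "arguments": {
  "increments": [
    [[-1,0,0,0,0,0,0],[-1,0,0,0,0,0,0],[-1,0,0,0,0,0,0],[-1,0,0,0,0,0,0],[-1,0,0,0,0,0,0],[-1,0,0,0,0,0,0],[-1,0,0,0,0,0,0],[-1,0,0,0,0,0,0]]
  ]
}}

```text
time: 7.53
tool_pos: [0.5375, 0.0455, 0.1017]
tool_rot: [[0.74, -0.673, 0.0], [-0.673, -0.74, 0.0], [0.0, -0.0, -1.0]]
contact_force: [-0.1, 0.5, 0.4]
finger_gap: 0.0417
```

{"name": "apply_moves", "arguments": {
  "increments": [
    [[-1,0,0,0,0,0,0],[-1,0,0,0,0,0,0],[-1,0,0,0,0,0,0],[-1,0,0,0,0,0,0]]
  ]
}}

```text
time: 7.87
tool_pos: [0.5373, 0.0457, 0.1017]
tool_rot: [[0.74, -0.673, -0.0], [-0.673, -0.74, 0.0], [-0.001, 0.0, -1.0]]
contact_force: [-4.8, 3.8, 3.8]
finger_gap: 0.0157
```

{"name": "apply_moves", "arguments": {
  "increments": [
    [[-1,0,0,-0.0009,0,0,-0.22],[-1,0,0,-0.0009,0,0,-0.22],[-1,0,0,-0.0009,0,0,-0.22],[-1,0,0,-0.0009,0,0,-0.22],[-1,0,0,-0.0009,0,0,-0.22],[-1,0,0,-0.0009,0,0,-0.22],[-1,0,0,-0.0009,0,0,-0.22],[-1,0,0,-0.0009,0,0,-0.22]]
  ]
}}

```text
time: 8.53
tool_pos: [0.5373, 0.0459, 0.1052]
tool_rot: [[0.982, 0.188, -0.0], [0.188, -0.982, 0.0], [-0.0, -0.001, -1.0]]
contact_force: [-2.1, 1.8, 0.7]
finger_gap: 0.0157
```

{"name": "apply_moves", "arguments": {
  "increments": [
    [[-1,0,0,-0.0009,0,0,-0.22],[-1,0,0,-0.0009,0,0,-0.22],[-1,0,0,-0.0009,0,0,-0.22],[-1,0,0,-0.0009,0,0,-0.22],[-1,0,0,0,0,0,0]]
  ]
}}

```text
time: 8.95
tool_pos: [0.5373, 0.0459, 0.1071]
tool_rot: [[0.796, 0.605, -0.0], [0.605, -0.796, 0.001], [0.0, -0.001, -1.0]]
contact_force: [-1.1, 1.5, 1.4]
finger_gap: 0.0156
```

```bash
python3 -c "
from h import *
s=get_state();R=s['tool_rot'];print(np.arctan2(R[1,0],R[0,0]),s['joint_positions'][6],s['tool_pos'],s['torque'],s['contact_force'],s['finger_gap'])"
```

```text
0.6497719026198949 0.4391474669268352 [0.53731477 0.04590661 0.10705648] [0.40254113 0.30128975 0.07447947] [-1.13865569  1.45430749  1.38305577] 0.015556276306504715
```

{"name": "apply_moves", "arguments": {
  "increments": [
    [[-1,0,0,-0.0007,0,0,-0.18],[-1,0,0,-0.0007,0,0,-0.18],[-1,0,0,-0.0007,0,0,-0.18],[-1,0,0,0,0,0,0]]
  ]
}}

```text
time: 9.28
tool_pos: [0.5373, 0.0459, 0.1081]
tool_rot: [[0.6, 0.8, -0.0], [0.8, -0.6, 0.001], [0.0, -0.001, -1.0]]
contact_force: [-2.6, 1.5, 1.4]
finger_gap: 0.0159
```

```bash
python3 -c "
from h import *
s=get_state();R=s['tool_rot'];print(np.arctan2(R[1,0],R[0,0]),s['joint_positions'][6],s['tool_pos'],s['torque'],s['contact_force'],s['finger_gap'])"
```

```text
0.9276310990757968 0.7097210041343656 [0.53731087 0.04593322 0.10810185] [0.61985079 0.36900089 0.15416308] [-2.59572448  1.49835612  1.35628767] 0.01589504647801509
```

{"name": "apply_moves", "arguments": {
  "increments": [
    [[-1,0,0,-0.0002,0,0,-0.08],[-1,0,0,0,0,0,-0.08],[-1,0,0,0,0,0,0],[-1,0,0,0,0,0,0]]
  ]
}}

```text
time: 9.62
tool_pos: [0.5374, 0.0458, 0.1082]
tool_rot: [[0.536, 0.844, -0.0], [0.844, -0.536, 0.001], [0.0, -0.001, -1.0]]
contact_force: [-2.2, 2.8, 2.0]
finger_gap: 0.0157
```

```bash
python3 -c "
from h import *
s=get_state();R=s['tool_rot'];print(np.arctan2(R[1,0],R[0,0]),s['joint_positions'][6],s['tool_pos'],s['torque'],s['contact_force'],s['finger_gap'])"
```

```text
1.0048377097633858 0.7852259575946663 [0.53736055 0.04582006 0.10820571] [ 0.77470856  0.49310591 -0.59621518] [-2.23228929  2.81729685  1.99087704] 0.015705536434241607
```

{"name": "apply_moves", "arguments": {
  "increments": [
    [[1,0,0,0,0,0,0],[1,0,0,0,0,0,0],[1,0,0,0,0,0,0],[1,0,0,0,0,0,0],[1,0,0,-0.07,0,0,0],[1,0,0,-0.07,0,0,0.22],[1,0,0,-0.07,0,0,0.22],[1,0,0,-0.07,0,0,0.22]]
  ]
}}

```text
time: 10.28
tool_pos: [0.5373, 0.0453, 0.2499]
tool_rot: [[0.791, 0.612, 0.0], [0.612, -0.791, -0.0], [-0.0, 0.0, -1.0]]
contact_force: [1.0, -0.2, -0.3]
finger_gap: 0.0616
```

{"name": "apply_moves", "arguments": {
  "increments": [
    [[1,0,0,0,0,0,0.22],[1,0,0,0,0,0,0.22],[1,0,0,0,0,0,0.22],[1,0,0,0,0,0,0.22],[0,0,0.07,0,0,0,0.22],[0,0,0.07,0,0,0,0],[-0.2,0,0.07,0,0,0,0]]
  ]
}}

```text
time: 10.87
tool_pos: [0.551, -0.0595, 0.2483]
tool_rot: [[0.996, 0.089, 0.001], [0.089, -0.996, -0.0], [0.0, 0.0, -1.0]]
contact_force: [1.1, 0.2, 0.3]
finger_gap: 0.0739
```

```bash
python3 -c "
from h import *;import pickle
w=grab('wrist','w2.png');a=grab('scene');b=grab('side','d2.png');pickle.dump((a,b,w),open('i2.pkl','wb'))
s=get_state();R=s['tool_rot'];print(np.arctan2(R[1,0],R[0,0]),s['joint_positions'][6],s['tool_pos'],s['finger_gap'])"
```

```text
0.0830053888166474 0.10135607243262813 [ 0.5507225  -0.06199645  0.24806126] 0.06282732370730312
```

View pics/w2.png

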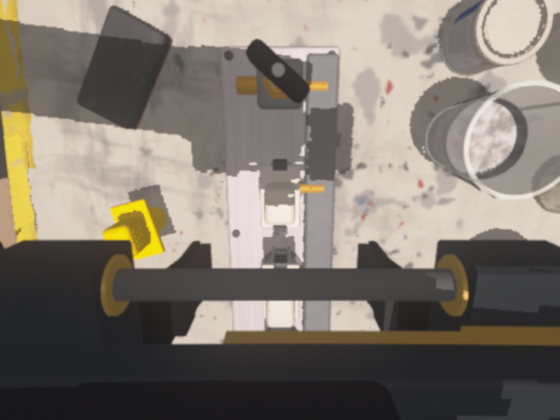

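The knob bar is now tilted, running from about (252,45) to (303,98). I'll measure its angle, and get the handle tops from here too.

Run:
```python
from h import *;import pickle
a,b,w=pickle.load(open('i2.pkl','rb'))
img=w['img'];x0,y0=235,30
roi=img[y0:115,x0:320].astype(int)
m=(roi.max(2)<58).astype('uint8');n,l,st,c=cv2.connectedComponentsWithStats(m)
i=1+np.argmax(st[1:,4]);pts=np.argwhere(l==i)[:,::-1]+[x0,y0]
r=cv2.minAreaRect(pts.astype(np.float32));bx=cv2.boxPoints(r);print(st[i],r)
q=np.array([onz(w,*p,.135)[:2] for p in bx]);print(q)
e=q-np.roll(q,1,0);L=np.linalg.norm(e,axis=1);d=e[np.argmax(L)];d*=np.sign(d[1]);print(L,'bar yaw',np.arctan2(-d[0],d[1]))
hsv=cv2.cvtColor(img,cv2.COLOR_BGR2HSV)
print('c2 rough',onz(w,280.5,208,.119), onz(w,280,72,.138),w['img'][205,280],w['img'][180:232:3,280].mean(1),w['img'][208,256:308:2].mean(1))
```

```text
[  13   14   60   58 1186] ((277.2308044433594, 71.19357299804688), (73.9134521484375, 21.511775970458984), 42.184444427490234)
[[0.51033493 0.05465005]
 [0.52033977 0.06634159]
 [0.56435333 0.03580253]
 [0.55449961 0.02330729]]
[0.05415614 0.01538794 0.05357078 0.0159131 ] bar yaw 0.9536036900860322
c2 rough [ 0.5487911  -0.06444552  0.119     ] [0.53920221 0.04459795 0.138     ] [219 229 235] [132.         119.         120.         125.33333333 132.
 134.         134.         133.33333333 179.         235.66666667
 235.66666667 235.         235.         234.66666667 227.
 146.         121.66666667 123.66666667] [226.         227.33333333 218.66666667 227.66666667 185.66666667
 212.         230.33333333 234.66666667 234.66666667 234.66666667
 234.66666667 235.33333333 236.         235.66666667 235.66666667
 235.66666667 235.66666667 233.         220.         190.66666667
 233.66666667 229.33333333 215.33333333 225.66666667 181.
 134.66666667]
```

Bar yaw is 0.954 against a bank yaw of 0.084, so the knob is at about 4.0 rad and fully open. Now I'll push cartridge 2.

{"name": "apply_moves", "arguments": {
  "increments": [
    [[-1,-0.006,0.004,0.06,0,0,0],[-1,0,0,0.06,0,0,0],[-1,0,0,0.06,0,0,0],[-1,0,0,0.05,0,0,0],[-1,0,0,0,0,0,0],[-1,0,0,0,0,0,0],[-1,0,0,0,0,0,0],[-1,0,0,0,0,0,0]]
  ]
}}

```text
time: 11.68
tool_pos: [0.5493, -0.0604, 0.1354]
tool_rot: [[0.996, 0.089, 0.003], [0.089, -0.996, -0.0], [0.003, 0.0, -1.0]]
contact_force: [0.5, 0.8, -1.3]
finger_gap: 0.0097
```

{"name": "apply_moves", "arguments": {
  "increments": [
    [[-1,0,0,0,0,0,0],[-1,0,0,0,0,0,0],[-1,0,0,0.008,0,0,0],[-1,0,0,0.008,0,0,0],[-1,0,0,0.004,0,0,0],[-1,0,0,0.004,0,0,0],[-1,0,0,0,0,0,0]]
  ]
}}

```text
time: 12.27
tool_pos: [0.5477, -0.0607, 0.1205]
tool_rot: [[0.996, 0.089, -0.001], [0.089, -0.996, 0.0], [-0.001, -0.0, -1.0]]
contact_force: [0.2, 0.9, 0.8]
finger_gap: 0.0005
```

{"name": "apply_moves", "arguments": {
  "increments": [
    [[-1,0,0.004,0.004,0,0,0],[-1,0,0,0.004,0,0,0],[-1,0,0,0.004,0,0,0],[-1,0,0,0.003,0,0,0],[-1,0,0,0,0,0,0],[-1,0,0,0,0,0,0]]
  ]
}}

```text
time: 12.77
tool_pos: [0.5488, -0.0629, 0.1143]
tool_rot: [[0.996, 0.089, 0.001], [0.089, -0.996, -0.0], [0.001, 0.0, -1.0]]
contact_force: [-1.3, -0.6, 3.6]
finger_gap: 0.0002
```

{"name": "apply_moves", "arguments": {
  "increments": [
    [[-1,0,0,0.003,0,0,0],[-1,0,0,0.002,0,0,0],[-1,0,0,0,0,0,0],[-1,0,0,0,0,0,0]]
  ]
}}

```text
time: 13.1
tool_pos: [0.5496, -0.0625, 0.113]
tool_rot: [[0.996, 0.089, 0.003], [0.089, -0.996, 0.0], [0.003, 0.0, -1.0]]
contact_force: [-1.8, 1.5, 12.3]
finger_gap: 0.0006
```

{"name": "apply_moves", "arguments": {
  "increments": [
    [[-1,0,0,0.003,0,0,0],[-1,0,0,0.001,0,0,0],[-1,0,0,0,0,0,0],[-1,0,0,0,0,0,0]]
  ]
}}

```text
time: 13.43
tool_pos: [0.5505, -0.062, 0.1124]
tool_rot: [[0.996, 0.089, 0.006], [0.089, -0.996, 0.001], [0.006, -0.0, -1.0]]
contact_force: [-2.5, 3.2, 21.5]
finger_gap: 0.0006
```

{"name": "apply_moves", "arguments": {
  "increments": [
    [[-1,0,0,-0.03,0,0,0],[-1,0,0,-0.05,0,0,0],[1,0,0,-0.04,0,0,0],[1,0,0,0,0,0,0],[1,0,0,0,0,0,0],[1,0,0,0,0,0,0],[1,0,0,0,0,0,0],[1,0,0,0,0,0,0]]
  ]
}}

```text
time: 14.1
tool_pos: [0.5476, -0.0627, 0.1681]
tool_rot: [[0.996, 0.089, -0.002], [0.089, -0.996, 0.0], [-0.002, -0.0, -1.0]]
contact_force: [-0.0, -0.0, -0.8]
finger_gap: 0.0325
```

```bash
python3 -c "
from h import *;import pickle
a=grab('scene');b=grab('side');w=grab('wrist');pickle.dump((a,b,w),open('i3.pkl','wb'))
A=cv2.resize(a['img'][170:280,220:360],None,fx=4,fy=4,interpolation=2)
B=cv2.resize(b['img'][150:280,220:330],None,fx=3.38,fy=3.38,interpolation=2)
B=B[:440,:240*2];A=A[:,:420]
print(A.shape,B.shape);h=min(len(A),len(B));cv2.imwrite('pics/m3.png',np.hstack([A[:h],B[:h]]))
s=get_state();print(s['tool_pos'],s['finger_gap'],s['contact_force'])"
```

```text
(440, 420, 3) (439, 372, 3)
[ 0.54796547 -0.06271705  0.168655  ] 0.04445818662803261 [-0.1159569  -0.07649014 -0.30279538]
```

View pics/m3.png

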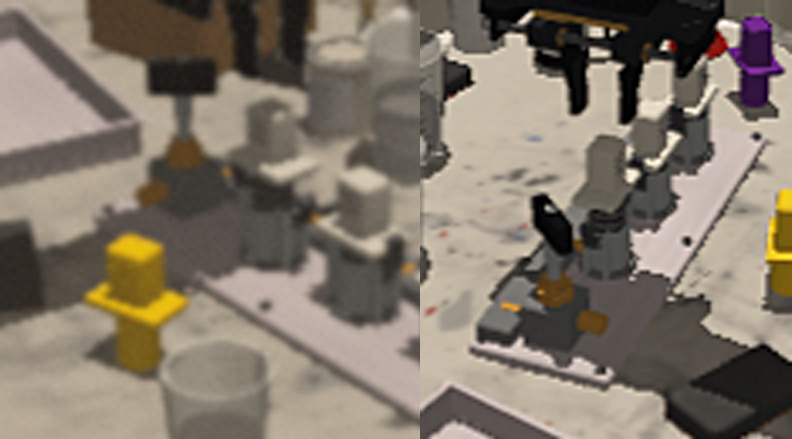

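Cartridge 2 sits visibly higher than cartridge 1 with its hooks swung open. Next I'll grip it.

{"name": "apply_moves", "arguments": {
  "increments": [
    [[1,0,0,0,0,0,0],[1,0,0,0,0,0,0],[1,0,0,0.046,0,0,0],[1,0,0,0.046,0,0,0],[1,0,0,0.044,0,0,0],[1,0,0,0,0,0,0],[-1,0,0,0,0,0,0],[-1,0,0,0,0,0,0]]
  ],
  "squeeze": 30
}}

```text
time: 14.92
tool_pos: [0.5489, -0.0627, 0.1025]
tool_rot: [[0.996, 0.089, 0.001], [0.089, -0.996, -0.0], [0.001, 0.0, -1.0]]
contact_force: [0.3, -0.3, 0.8]
finger_gap: 0.0795
```

{"name": "apply_moves", "arguments": {
  "increments": [
    [[-1,0,0,0,0,0,0],[-1,0,0,0,0,0,0],[-1,0,0,0,0,0,0],[-1,0,0,0,0,0,0],[-1,0,0,0,0,0,0],[-1,0,0,0,0,0,0],[-1,0,0,0,0,0,0],[-1,0,0,0,0,0,0]]
  ]
}}

```text
time: 15.58
tool_pos: [0.5482, -0.0627, 0.1012]
tool_rot: [[0.996, 0.089, -0.0], [0.089, -0.996, 0.0], [-0.0, -0.0, -1.0]]
contact_force: [-0.4, -1.0, 0.2]
finger_gap: 0.0282
```

```bash
cat > tray.py <<'E'
from h import *
# tray rim from side view: floor+walls greyish pink; mask & corners on z=.035
def tray(fn=None):
    b=grab('side');img=b['img']
    m=np.zeros(img.shape[:2],np.uint8)
    if fn: cv2.imwrite('pics/'+fn,cv2.resize(img[230:400,120:320],None,fx=3.5,fy=3.5,interpolation=2))
    return b
E
python3 - <<'E'
from tray import *
import pickle
b=tray('t0.png');pickle.dump(b,open('t0.pkl','wb'))
c=np.array([.49,.318]);y=.11
for sx,sy in((-1,-1),(1,-1),(1,1),(-1,1)):
    P=c+np.array([[np.cos(y),-np.sin(y)],[np.sin(y),np.cos(y)]])@[sx*.09,sy*.145]
    print(P,((proj(b,[*P,.035])-[120,230])*3.5).round(1))
s=get_state();print(s['tool_pos'],s['finger_gap'],s['contact_force'])
E
```

```text
[0.4164618  0.16399632] [550.9 173.1]
[0.5953739  0.18375641] [333.3 115.6]
[0.5635382  0.47200368] [119.6 389.4]
[0.3846261  0.45224359] [371.2 477.7]
[ 0.54810902 -0.0627178   0.10109393] 0.027865848663644423 [-0.07287958 -0.85044108 -0.76278868]
```

View pics/t0.png

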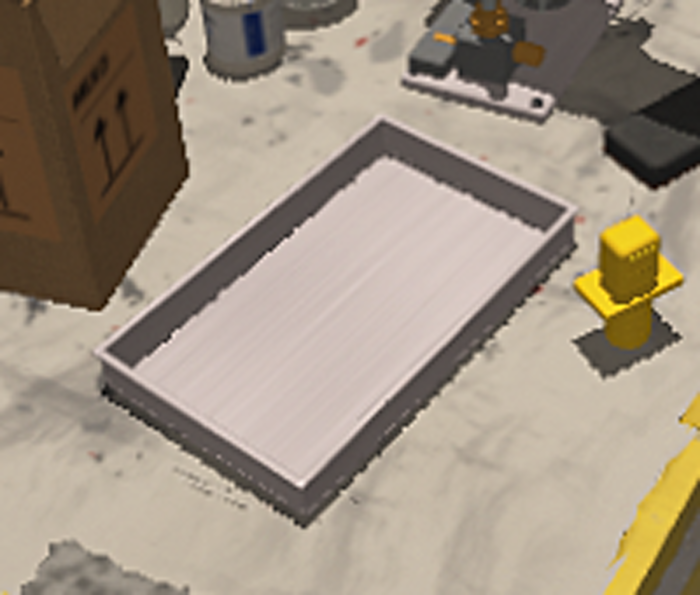

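Tray rim corners in the crop are (380,120), (577,208), (97,352) and (305,487); it hasn't been knocked. Gap 28 mm means the cartridge is gripped, so I'll pull it up and carry it.

{"name": "apply_moves", "arguments": {
  "increments": [
    [[-1,0,0,-0.03,0,0,0],[-1,0,0,-0.05,0,0,0],[-1,0,0,-0.06,0,0,0],[-1,0,0,-0.06,0,0,0],[-1,0,0,-0.05,0,0,0],[-1,0,0,0,0,0,0]]
  ]
}}

```text
time: 16.13
tool_pos: [0.5504, -0.0628, 0.2317]
tool_rot: [[0.996, 0.089, 0.008], [0.089, -0.996, -0.0], [0.008, 0.001, -1.0]]
contact_force: [0.7, -0.1, -0.8]
finger_gap: 0.028
```

{"name": "apply_moves", "arguments": {
  "increments": [
    [[-1,-0.016,-0.05,0,0,0,0],[-1,0,-0.07,0,0,0,0],[-1,0,-0.07,0,0,0,0],[-1,0,-0.07,0,0,0,0],[-1,0,-0.07,0,0,0,0],[-1,0,-0.07,0,0,0,0],[-1,0,-0.07,0,0,0,0],[-1,0,-0.07,0,0,0,0]]
  ]
}}

```text
time: 16.8
tool_pos: [0.5155, 0.2069, 0.2255]
tool_rot: [[0.996, 0.089, -0.001], [0.089, -0.996, -0.0], [-0.001, 0.0, -1.0]]
contact_force: [0.5, 1.0, -1.5]
finger_gap: 0.028
```

Run:
```python
from h import *;import pickle
b0=pickle.load(open('t0.pkl','rb'));d=grab('side')
f=lambda u,v:onz(b0,u/3.5+120-.4,v/3.5+230-.4,.035)
c=np.array([f(*p) for p in((380,120),(577,208),(305,487),(97,352))]);print(c[:,:2].round(4).tolist(),c.mean(0))
print('box corner',onz(b0,97/3.5+120,305/3.5+230,0))
D=cv2.absdiff(d['img'],b0['img']).max(2)[265:370,147:285];print('changed',(D>40).sum(),D.shape)
s=get_state();print(s['tool_pos'],s['finger_gap'],s['contact_force'])
```

```text
[[0.5624, 0.1705], [0.3842, 0.1871], [0.4171, 0.4764], [0.599, 0.4543]] [0.49068363 0.32206775 0.035     ]
box corner [0.65297349 0.40019713 0.        ]
changed 2459 (105, 138)
[0.51325238 0.21539383 0.2254238 ] 0.027947994302883507 [-4.83610736  6.858309   -1.36966179]
```

{"name": "apply_moves", "arguments": {
  "increments": [
    [[-1,0.004,-0.072,0,0,0,0],[-1,0,-0.072,0,0,0,0],[-1,0,-0.072,0,0,0,0],[-1,0,-0.072,0,0,0,0],[-1,0,-0.072,0,0,0,0.19],[-1,0,0,0,0,0,0.19],[-1,0,0,0,0,0,0],[-1,0,0,0,0,0,0]]
  ]
}}

```text
time: 17.52
tool_pos: [0.5023, 0.3842, 0.2252]
tool_rot: [[0.994, -0.107, -0.001], [-0.107, -0.994, -0.001], [-0.001, 0.002, -1.0]]
contact_force: [1.2, -0.2, -0.3]
finger_gap: 0.0277
```

Run:
```python
from h import *;import pickle
d=grab('side');w=grab('wrist');pickle.dump((d,w),open('t1.pkl','wb'))
B=d['img'][210:400,120:330];W=cv2.resize(w['img'],(400,300))
cv2.imwrite('pics/t1.png',np.hstack([cv2.resize(B,(400,362))[:300],W]))
s=get_state();print(s['tool_pos'],s['finger_gap'],s['contact_force'],s['tool_rot'][:,0])
c=np.array([.490,.317])
for sx,sy in((-1,-1),(1,-1),(1,1),(-1,1)):
    P=c+np.array([[.994,.113],[-.113,.994]])@[sx*.09,sy*.145];print(P,proj(w,[*P,.035])/1.4+[400,0],(proj(d,[*P,.035])-[120,210])*400/210)
```

```text
[0.50296692 0.38333386 0.22588379] 0.02773563413462755 [ 0.87048154 -0.00828139 -1.45031661] [ 9.94069195e-01 -1.08749119e-01  2.56416603e-04]
[0.384155 0.18304 ] [545.60050483 259.02645758] [314.67499543 148.64931664]
[0.563075 0.1627  ] [652.24352596 259.44904215] [208.69041569  99.30341778]
[0.595845 0.45096 ] [663.7200752   80.98079567] [ 55.85537263 228.00956873]
[0.416925 0.4713  ] [534.42169284  80.31367523] [168.00041958 299.1171069 ]
```

View pics/t1.png

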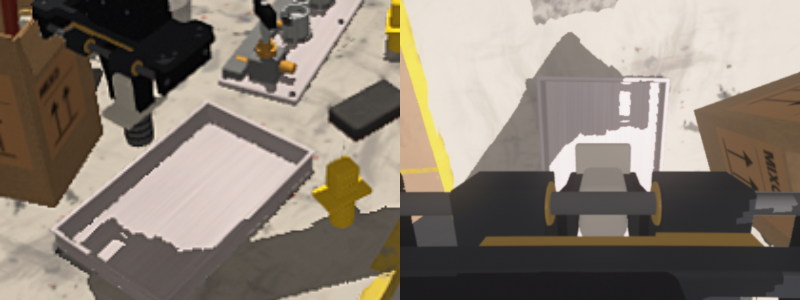

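The tray is in place. The wrist crop shows its far corners at (541,78) and (666,79), about 5 mm from my estimate, so I'm taking the centre as (0.496,0.320). Lowering.

{"name": "apply_moves", "arguments": {
  "increments": [
    [[-1,0,-0.033,0.05,0,0,0],[-1,0,0,0.08,0,0,0],[-1,0,0,0.08,0,0,0],[-1,0,0,0.07,0,0,0],[-1,0,0,0.03,0,0,0],[-1,0,0,0.01,0,0,0],[-1,0,0,0,0,0,0],[-1,0,0,0,0,0,0]]
  ]
}}

```text
time: 18.28
tool_pos: [0.5051, 0.4013, 0.0678]
tool_rot: [[0.994, -0.11, 0.002], [-0.11, -0.994, 0.001], [0.002, -0.001, -1.0]]
contact_force: [0.2, -0.4, -0.8]
finger_gap: 0.0279
```

{"name": "apply_moves", "arguments": {
  "increments": [
    [[-1,0,0,0.005,0,0,0],[-1,0,0,0.004,0,0,0],[-1,0,0,0.003,0,0,0],[-1,0,0,0,0,0,0],[-1,0,0,0,0,0,0]]
  ]
}}

```text
time: 18.7
tool_pos: [0.5041, 0.4014, 0.0605]
tool_rot: [[0.994, -0.11, 0.0], [-0.11, -0.994, 0.0], [0.0, -0.0, -1.0]]
contact_force: [-0.6, -0.0, -1.0]
finger_gap: 0.0276
```

{"name": "apply_moves", "arguments": {
  "increments": [
    [[-1,0,0,0.002,0,0,0],[-1,0,0,0.002,0,0,0],[-1,0,0,0,0,0,0],[-1,0,0,0,0,0,0]]
  ]
}}

```text
time: 19.03
tool_pos: [0.5043, 0.4018, 0.0602]
tool_rot: [[0.994, -0.11, 0.001], [-0.11, -0.994, 0.001], [0.001, -0.001, -1.0]]
contact_force: [-4.2, -3.9, 13.0]
finger_gap: 0.0278
```

{"name": "apply_moves", "arguments": {
  "increments": [
    [[1,0,0,-0.002,0,0,0],[1,0,0,0,0,0,0],[1,0,0,0,0,0,0],[1,0,0,0,0,0,0],[1,0,0,0,0,0,0],[1,0,0,-0.06,0,0,0],[1,0,0,-0.08,0,0,0],[1,0,0,-0.08,0,0,0]]
  ]
}}

```text
time: 19.7
tool_pos: [0.5033, 0.4008, 0.1695]
tool_rot: [[0.994, -0.11, -0.002], [-0.11, -0.994, -0.001], [-0.002, 0.002, -1.0]]
contact_force: [1.5, 0.8, 0.4]
finger_gap: 0.0731
```

{"name": "apply_moves", "arguments": {
  "increments": [
    [[-1,0,0,-0.08,0,0,-0.19],[-1,0,0,0,0,0,-0.19],[-1,0.009,0.076,0,0,0,0],[-1,0,0.076,0,0,0,0],[-1,0,0.076,0,0,0,0],[-1,0,0.076,0,0,0,0],[-1,0,0.076,0,0,0,0],[-1,0,0.076,0,0,0,0]]
  ]
}}

```text
time: 20.37
tool_pos: [0.5286, 0.1728, 0.2092]
tool_rot: [[0.996, 0.089, 0.0], [0.089, -0.996, 0.0], [0.0, -0.0, -1.0]]
contact_force: [0.8, -0.9, -0.6]
finger_gap: 0.0356
```

{"name": "apply_moves", "arguments": {
  "increments": [
    [[-1,0,0.076,0,0,0,0],[-1,0,0.076,0,0,0,0],[-1,0,0.076,0,0,0,0],[-1,0,0.076,0,0,0,0],[-1,0,0.076,0,0,0,0],[-1,0,0.076,0,0,0,0],[-1,0,0,0,0,0,0],[-1,0,0,0,0,0,0]]
  ]
}}

```text
time: 21.03
tool_pos: [0.5489, -0.0552, 0.209]
tool_rot: [[0.996, 0.084, -0.0], [0.084, -0.996, -0.0], [-0.0, 0.0, -1.0]]
contact_force: [-0.2, 1.6, -0.3]
finger_gap: 0.0002
```

Run:
```python
from h import *;import pickle
w=grab('wrist');d=grab('side');pickle.dump((d,w),open('t2.pkl','wb'))
s=get_state();print(s['tool_pos'],s['finger_gap'],s['tool_rot'][:,0])
B=cv2.resize(d['img'][150:370,130:350],(400,400));W=cv2.resize(w['img'],(400,300))
cv2.imwrite('pics/t2.png',np.hstack([B[:,:],np.vstack([W,np.zeros((100,400,3),np.uint8)])]))
print([proj(w,p)/1.4+[400,0] for p in((.5565,-.167,.119),(.5652,-.271,.119))])
```

```text
[ 0.54905405 -0.05157647  0.20912748] 0.0005898282372325684 [9.95984436e-01 8.95265461e-02 2.68677285e-05]
[array([600.98357202, 244.18408809]), array([601.10256808, 315.50332461])]
```

View pics/t2.png

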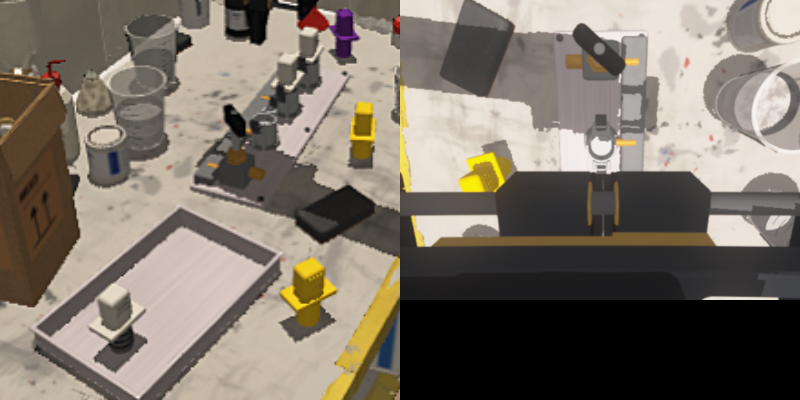

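Cartridge 2 stands in the tray at (118,315) in the left half and the tray hasn't moved. On to cartridge 1.

{"name": "apply_moves", "arguments": {
  "increments": [
    [[-1,-0.006,0.077,0,0,0,0],[-1,0,0.077,0,0,0,0],[-1,0,0.077,0,0,0,0],[-1,0,0,0.06,0,0,0],[-1,0,0,0.07,0,0,0],[-1,0,0,0.03,0,0,0],[-1,0,0,0,0,0,0],[-1,0,0,0,0,0,0]]
  ]
}}

```text
time: 21.8
tool_pos: [0.5564, -0.1661, 0.1291]
tool_rot: [[0.996, 0.091, -0.001], [0.091, -0.996, 0.001], [-0.001, -0.001, -1.0]]
contact_force: [0.4, 1.2, 0.5]
finger_gap: 0.0007
```

{"name": "apply_moves", "arguments": {
  "increments": [
    [[-1,0,0,0.008,0,0,0],[-1,0,0,0.004,0,0,0],[-1,0,0,0.004,0,0,0],[-1,0,0,0.003,0,0,0],[-1,0,0,0.002,0,0,0],[-1,0,0,0,0,0,0],[-1,0,0,0,0,0,0]]
  ]
}}

```text
time: 22.38
tool_pos: [0.5568, -0.1678, 0.1193]
tool_rot: [[0.996, 0.089, 0.001], [0.089, -0.996, -0.0], [0.001, 0.0, -1.0]]
contact_force: [-0.1, 0.5, 3.7]
finger_gap: 0.0008
```

{"name": "apply_moves", "arguments": {
  "increments": [
    [[-1,0,0,0.004,0,0,0],[-1,0,0,0.004,0,0,0],[-1,0,0,0.004,0,0,0],[-1,0,0,0.004,0,0,0],[-1,0,0,0,0,0,0],[-1,0,0,0,0,0,0]]
  ]
}}

```text
time: 22.88
tool_pos: [0.5574, -0.1677, 0.112]
tool_rot: [[0.996, 0.089, 0.003], [0.089, -0.996, -0.0], [0.003, 0.0, -1.0]]
contact_force: [-1.1, 1.4, 11.7]
finger_gap: 0.0003
```

{"name": "apply_moves", "arguments": {
  "increments": [
    [[-1,0,0,0.003,0,0,0],[-1,0,0,0.001,0,0,0],[-1,0,0,0,0,0,0],[-1,0,0,0,0,0,0]]
  ]
}}

```text
time: 23.22
tool_pos: [0.5583, -0.1677, 0.1114]
tool_rot: [[0.996, 0.089, 0.005], [0.089, -0.996, -0.001], [0.005, 0.001, -1.0]]
contact_force: [-0.9, 1.7, 19.1]
finger_gap: 0.0003
```

{"name": "apply_moves", "arguments": {
  "increments": [
    [[-1,0,0,-0.03,0,0,0],[-1,0,0,-0.05,0,0,0],[1,0,0,-0.03,0,0,0],[1,0,0,0,0,0,0],[1,0,0,0,0,0,0],[1,0,0,0,0,0,0],[1,0,0,0,0,0,0],[1,0,0,0,0,0,0]]
  ]
}}

```text
time: 23.88
tool_pos: [0.5557, -0.1676, 0.1625]
tool_rot: [[0.996, 0.089, -0.002], [0.089, -0.996, 0.0], [-0.002, -0.001, -1.0]]
contact_force: [-0.6, 1.1, 0.6]
finger_gap: 0.0326
```

Run:
```python
from h import *;import pickle
b0=pickle.load(open('t2.pkl','rb'))[0]
a=grab('scene');b=grab('side');s=get_state();print(s['tool_pos'],s['finger_gap'],s['tool_rot'][:,0])
# topmost bright pixel over c1's column in side view, before/after
for z in(.119,.139):print(z,proj(b,(.5565,-.167,z)))
u,v=proj(b,(.5565,-.167,.129)).round().astype(int)
for d in(b0,b):print(d['img'][v-20:v+20:2,u].mean(1).round())
D=cv2.absdiff(b['img'],b0['img']).max(2)[262:372,145:287];print('tray changed',(D>40).sum())
B=cv2.resize(b['img'][150:280,230:330],None,fx=3,fy=3);cv2.imwrite('pics/m4.png',B)
```

```text
[ 0.55599988 -0.16769397  0.16297681] 0.040309907395322836 [ 0.9960414   0.08888436 -0.00105145]
0.119 [287.45886605 180.80944563]
0.139 [287.45427659 175.18730785]
[185. 183. 184. 184. 185. 183. 181. 182. 185. 185. 186. 216. 213. 182.
  92.  96.  98.  97.  99. 107.]
[185. 184. 185. 184. 184. 183. 182. 185.  75.  92.  96.  97.  97.  96.
  97.  97.  90.  94.  99.  33.]
tray changed 68
```

The handle's top edge rose about 6 px (20 mm), so cartridge 1 has popped up. The tray is unchanged. Gripping it.

{"name": "apply_moves", "arguments": {
  "increments": [
    [[1,0,0,0,0,0,0],[1,0,0,0,0,0,0],[1,0,0,0,0,0,0],[1,0,0,0.046,0,0,0],[1,0,0,0.046,0,0,0],[1,0,0,0.034,0,0,0],[-1,0,0,0,0,0,0],[-1,0,0,0,0,0,0]]
  ],
  "squeeze": 30
}}

```text
time: 24.65
tool_pos: [0.5559, -0.1676, 0.1004]
tool_rot: [[0.996, 0.089, -0.001], [0.089, -0.996, 0.0], [-0.001, -0.001, -1.0]]
contact_force: [0.2, -0.1, 1.0]
finger_gap: 0.0787
```

{"name": "apply_moves", "arguments": {
  "increments": [
    [[-1,0,0,0,0,0,0],[-1,0,0,0,0,0,0],[-1,0,0,0,0,0,0],[-1,0,0,0,0,0,0],[-1,0,0,0,0,0,0],[-1,0,0,0,0,0,0],[-1,0,0,0,0,0,0],[-1,0,0,0,0,0,0]]
  ]
}}

```text
time: 25.32
tool_pos: [0.5564, -0.1677, 0.1008]
tool_rot: [[0.996, 0.089, 0.0], [0.089, -0.996, 0.0], [0.0, -0.0, -1.0]]
contact_force: [1.2, 0.0, 0.1]
finger_gap: 0.0283
```

{"name": "apply_moves", "arguments": {
  "increments": [
    [[-1,0,0,-0.03,0,0,0],[-1,0,0,-0.05,0,0,0],[-1,0,0,-0.06,0,0,0],[-1,0,0,-0.06,0,0,0],[-1,0,0,-0.06,0,0,0],[-1,0,0,-0.04,0,0,0],[-1,0,0,0,0,0,0]]
  ]
}}

```text
time: 25.9
tool_pos: [0.5581, -0.1682, 0.2557]
tool_rot: [[0.996, 0.089, 0.007], [0.089, -0.996, -0.002], [0.007, 0.002, -1.0]]
contact_force: [-0.4, -0.5, -0.7]
finger_gap: 0.028
```

{"name": "apply_moves", "arguments": {
  "increments": [
    [[-1,-0.017,-0.06,0,0,0,0],[-1,-0.017,-0.077,0,0,0,0],[-1,0,-0.077,0,0,0,0],[-1,0,-0.077,0,0,0,0],[-1,0,-0.077,0,0,0,0],[-1,0,-0.077,0,0,0,0],[-1,0,-0.077,0,0,0,0],[-1,0,-0.077,0,0,0,0]]
  ]
}}

```text
time: 26.57
tool_pos: [0.5119, 0.1307, 0.25]
tool_rot: [[0.996, 0.089, -0.001], [0.089, -0.996, -0.0], [-0.001, 0.0, -1.0]]
contact_force: [0.9, -0.1, -1.7]
finger_gap: 0.0279
```

{"name": "apply_moves", "arguments": {
  "increments": [
    [[-1,0,-0.077,0,0,0,0],[-1,0,-0.077,0,0,0,0],[-1,0,-0.077,0,0,0,0],[-1,0,-0.077,0,0,0,0],[-1,0,-0.075,0,0,0,0],[-1,0,0,0,0,0,0.19],[-1,0,0,0,0,0,0.19],[-1,0,0,0,0,0,0]]
  ]
}}

```text
time: 27.23
tool_pos: [0.4952, 0.3203, 0.2495]
tool_rot: [[0.994, -0.113, -0.002], [-0.113, -0.994, -0.001], [-0.001, 0.001, -1.0]]
contact_force: [0.6, -0.6, -0.6]
finger_gap: 0.0276
```

Run:
```python
from h import *;import pickle
d=grab('side');w=grab('wrist');pickle.dump((d,w),open('t3.pkl','wb'))
B=d['img'][210:400,120:330];W=cv2.resize(w['img'],(400,300))
cv2.imwrite('pics/t3.png',np.hstack([cv2.resize(B,(400,362))[:300],W]))
s=get_state();print(s['tool_pos'],s['finger_gap'],s['tool_rot'][:,0])
c=np.array([.496,.320])
for sx,sy in((1,1),(-1,1)):
    P=c+np.array([[.994,.113],[-.113,.994]])@[sx*.09,sy*.145];print(proj(w,[*P,.035])/1.4+[400,0])
print(proj(w,(.505,.3995,.098))/1.4+[400,0])
```

```text
[0.49566469 0.31938099 0.24998316] 0.027439921209455206 [ 9.94280035e-01 -1.06802492e-01 -6.63200614e-04]
[667.20283209  31.1870428 ]
[539.79665901  30.59680304]
[603.26362522  77.51569474]
```

View pics/t3.png

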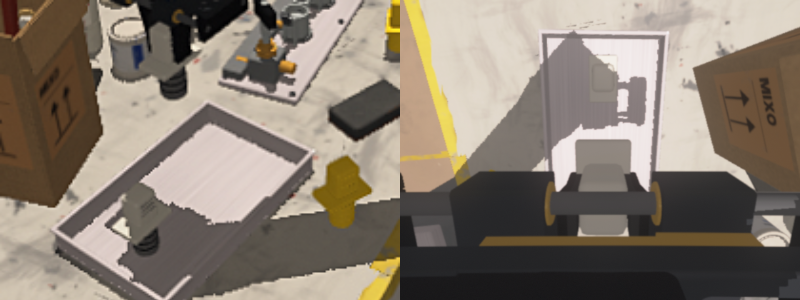

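The tray and standing cartridge are where predicted (corners (541,32) and (667,32), handle (603,77)). Lowering.

{"name": "apply_moves", "arguments": {
  "increments": [
    [[-1,0,0,0.06,0,0,0],[-1,0,0,0.08,0,0,0],[-1,0,0,0.08,0,0,0],[-1,0,0,0.08,0,0,0],[-1,0,0,0.05,0,0,0],[-1,0,0,0.02,0,0,0],[-1,0,0,0,0,0,0],[-1,0,0,0,0,0,0]]
  ]
}}

```text
time: 28.0
tool_pos: [0.4964, 0.3199, 0.0668]
tool_rot: [[0.994, -0.109, 0.001], [-0.109, -0.994, 0.001], [0.001, -0.001, -1.0]]
contact_force: [0.5, -0.3, -0.2]
finger_gap: 0.0279
```

{"name": "apply_moves", "arguments": {
  "increments": [
    [[-1,0,0,0.003,0,0,0],[-1,0,0,0.003,0,0,0],[-1,0,0,0,0,0,0],[-1,0,0,0,0,0,0]]
  ]
}}

```text
time: 28.33
tool_pos: [0.4962, 0.3201, 0.0636]
tool_rot: [[0.994, -0.11, 0.001], [-0.11, -0.994, 0.001], [0.001, -0.001, -1.0]]
contact_force: [-0.1, -1.1, -0.5]
finger_gap: 0.0279
```

{"name": "apply_moves", "arguments": {
  "increments": [
    [[-1,0,0,0.003,0,0,0],[-1,0,0,0.003,0,0,0],[-1,0,0,0.002,0,0,0],[-1,0,0,0,0,0,0]]
  ]
}}

```text
time: 28.67
tool_pos: [0.496, 0.32, 0.0597]
tool_rot: [[0.994, -0.11, 0.001], [-0.11, -0.994, 0.0], [0.001, -0.0, -1.0]]
contact_force: [-2.7, -2.3, 7.7]
finger_gap: 0.0276
```

{"name": "apply_moves", "arguments": {
  "increments": [
    [[1,0,0,-0.001,0,0,0],[1,0,0,0,0,0,0],[1,0,0,0,0,0,0],[1,0,0,0,0,0,0],[1,0,0,0,0,0,0],[1,0,0,-0.06,0,0,0],[1,0,0,-0.08,0,0,0],[1,0,0,-0.08,0,0,0]]
  ]
}}

```text
time: 29.33
tool_pos: [0.4949, 0.3193, 0.1697]
tool_rot: [[0.994, -0.109, -0.002], [-0.109, -0.994, -0.001], [-0.002, 0.001, -1.0]]
contact_force: [0.8, 0.8, 1.1]
finger_gap: 0.0734
```

{"name": "apply_moves", "arguments": {
  "increments": [
    [[-1,0,0,-0.08,0,0,-0.19],[-1,0,0,0,0,0,-0.19],[-1,0.033,0.07,0,0,0,0],[-1,0,0.077,0,0,0,0],[-1,0,0.077,0,0,0,0],[-1,0,0.077,0,0,0,0],[-1,0,0.077,0,0,0,0],[-1,0,0.077,0,0,0,0]]
  ]
}}

```text
time: 30.0
tool_pos: [0.5322, 0.0928, 0.2093]
tool_rot: [[0.996, 0.089, 0.0], [0.089, -0.996, 0.0], [0.0, -0.0, -1.0]]
contact_force: [-0.4, 0.4, 0.5]
finger_gap: 0.0355
```

{"name": "apply_moves", "arguments": {
  "increments": [
    [[-1,0,0.077,0,0,0,0],[-1,0,0.077,0,0,0,0],[-1,0,0.077,0,0,0,0],[-1,0,0.077,0,0,0,0],[-1,0,0.077,0,0,0,0],[-1,0,0.077,0,0,0,0],[-1,0,0.077,0,0,0,0],[-1,0,0,0,0,0,0]]
  ]
}}

```text
time: 30.67
tool_pos: [0.555, -0.1832, 0.2088]
tool_rot: [[0.997, 0.079, -0.001], [0.079, -0.997, -0.004], [-0.001, 0.004, -1.0]]
contact_force: [-1.1, -0.4, 0.0]
finger_gap: 0.0005
```

Run:
```python
from h import *;import pickle
d=grab('side');pickle.dump((d,),open('t4.pkl','wb'))
b0=pickle.load(open('t2.pkl','rb'))[0]
D=cv2.absdiff(d['img'],b0['img']).max(2);m=(D>40);m[:262]=0;m[:,287:]=0;m[372:]=0;m[:,:145]=0
n,l,st,c=cv2.connectedComponentsWithStats(m.astype(np.uint8));print('changes',[x.tolist() for x in st[1:] if x[4]>15])
print('expected handle top c1',proj(d,(.496,.32,.098)),'foot',proj(d,(.496,.32,.003)))
s=get_state();print(s['tool_pos'],s['finger_gap'],s['tool_rot'][:,0])
```

```text
changes [[275, 262, 12, 7, 65], [202, 285, 31, 48, 663]]
expected handle top c1 [214.9083753  288.90802262] foot [218.50414356 317.49366578]
[ 0.55547151 -0.17882644  0.20875196] 0.0006408597649931824 [ 9.96654782e-01  8.17215662e-02 -9.11563310e-04]
```

{"name": "apply_moves", "arguments": {
  "increments": [
    [[-1,0.004,0.062,0,0,0,0],[-1,0,0.062,0,0,0,0],[-1,0,0.062,0,0,0,0],[-1,0,0,0.06,0,0,0],[-1,0,0,0.05,0,0,0],[-1,0,0,0,0,0,0],[-1,0,0,0,0,0,0],[-1,0,0,0,0,0,0]]
  ]
}}

```text
time: 31.38
tool_pos: [0.5675, -0.2655, 0.1558]
tool_rot: [[0.996, 0.09, 0.002], [0.09, -0.996, -0.0], [0.002, 0.0, -1.0]]
contact_force: [-0.1, 0.2, 0.5]
finger_gap: 0.0003
```

Run:
```python
from h import *
s=get_state();print(s['tool_pos'],s['finger_gap'],s['tool_rot'][:,0],s['joint_positions'])
```

```text
[ 0.56752203 -0.26548479  0.15579142] 0.0003121724807014686 [0.99592761 0.09014279 0.00157366] [ 0.38465215  0.37502919 -0.02525227  1.5452552   0.00945476  1.2198621
  0.4481833 ]
```

{"name": "apply_moves", "arguments": {
  "increments": [
    [[-1,-0.005,0.011,0.03,0,0,0],[-1,0,0,0.03,0,0,0],[-1,0,0,0.012,0,0,0],[-1,0,0,0.004,0,0,0],[-1,0,0,0.004,0,0,0],[-1,0,0,0.004,0,0,0],[-1,0,0,0,0,0,0],[-1,0,0,0,0,0,0]]
  ]
}}

```text
time: 32.05
tool_pos: [0.5661, -0.2719, 0.1148]
tool_rot: [[0.996, 0.09, 0.003], [0.09, -0.996, -0.001], [0.003, 0.001, -1.0]]
contact_force: [-0.7, -0.6, 5.5]
finger_gap: 0.0005
```

{"name": "apply_moves", "arguments": {
  "increments": [
    [[-1,0,0,0.004,0,0,0],[-1,0,0,0.004,0,0,0],[-1,0,0,0.002,0,0,0],[-1,0,0,0,0,0,0],[-1,0,0,0,0,0,0]]
  ]
}}

```text
time: 32.47
tool_pos: [0.5672, -0.272, 0.1117]
tool_rot: [[0.996, 0.09, 0.006], [0.09, -0.996, -0.002], [0.006, 0.002, -1.0]]
contact_force: [-3.2, 2.6, 17.8]
finger_gap: 0.0005
```

Solid contact at 18 N, as with the others. Now I'll rise and open.

{"name": "apply_moves", "arguments": {
  "increments": [
    [[-1,0,0,-0.03,0,0,0],[-1,0,0,-0.05,0,0,0],[1,0,0,-0.03,0,0,0],[1,0,0,0,0,0,0],[1,0,0,0,0,0,0],[1,0,0,0,0,0,0],[1,0,0,0,0,0,0],[1,0,0,0,0,0,0]]
  ]
}}

```text
time: 33.13
tool_pos: [0.5642, -0.2716, 0.1613]
tool_rot: [[0.996, 0.089, -0.001], [0.089, -0.996, 0.001], [-0.001, -0.001, -1.0]]
contact_force: [-0.3, -0.4, 0.2]
finger_gap: 0.0319
```

Run:
```python
from h import *;import pickle
b0=pickle.load(open('t2.pkl','rb'))[0];t4=pickle.load(open('t4.pkl','rb'))[0]
b=grab('side');s=get_state();print(s['tool_pos'],s['finger_gap'],s['tool_rot'][:,0])
u,v=proj(b,(.5652,-.271,.129)).round().astype(int)
for d in(b0,b):print(d['img'][v-20:v+20:2,u].mean(1).round())
D=cv2.absdiff(b['img'],t4['img']).max(2)[262:372,145:287];print('tray changed',(D>40).sum())
```

```text
[ 0.56427083 -0.27171857  0.16139108] 0.036747182315940964 [ 0.9960355   0.08894927 -0.00114501]
[ 24.  15.  18.  12.   7.   9.   3.  56.  61.  59.  52. 207. 215. 195.
  91.  98.  98.  98.  97. 108.]
[ 94.  94.  97. 100.  44.  59.  84.  55.  64.  94.  94.  99.  98.  97.
  97.  98.  89.  93. 100.  46.]
tray changed 2267
```

Cartridge 0 has popped up, but the tray region changed, so it may have been knocked. I'll grip the cartridge and look.

{"name": "apply_moves", "arguments": {
  "increments": [
    [[1,0,0,0,0,0,0],[1,0,0,0,0,0,0],[1,0,0,0,0,0,0],[1,0,0,0.046,0,0,0],[1,0,0,0.046,0,0,0],[1,0,0,0.03,0,0,0],[-1,0,0,0,0,0,0],[-1,0,0,0,0,0,0]]
  ],
  "squeeze": 30
}}

```text
time: 33.85
tool_pos: [0.5643, -0.2718, 0.1009]
tool_rot: [[0.996, 0.089, -0.001], [0.089, -0.996, 0.001], [-0.001, -0.001, -1.0]]
contact_force: [-0.1, -0.6, 0.2]
finger_gap: 0.0756
```

{"name": "apply_moves", "arguments": {
  "increments": [
    [[-1,0,0,0,0,0,0],[-1,0,0,0,0,0,0],[-1,0,0,0,0,0,0],[-1,0,0,0,0,0,0],[-1,0,0,0,0,0,0],[-1,0,0,0,0,0,0],[-1,0,0,0,0,0,0],[-1,0,0,0,0,0,0]]
  ]
}}

```text
time: 34.52
tool_pos: [0.5647, -0.2719, 0.1013]
tool_rot: [[0.996, 0.089, 0.0], [0.089, -0.996, 0.0], [0.0, 0.0, -1.0]]
contact_force: [0.9, -0.2, -0.9]
finger_gap: 0.0284
```

{"name": "apply_moves", "arguments": {
  "increments": [
    [[-1,0,0,-0.03,0,0,0],[-1,0,0,-0.05,0,0,0],[-1,0,0,-0.06,0,0,0],[-1,0,0,-0.06,0,0,0],[-1,0,0,-0.06,0,0,0],[-1,0,0,-0.04,0,0,0],[-1,0,0,0,0,0,0]]
  ]
}}

```text
time: 35.1
tool_pos: [0.5662, -0.2726, 0.2564]
tool_rot: [[0.996, 0.089, 0.007], [0.089, -0.996, -0.003], [0.006, 0.003, -1.0]]
contact_force: [0.1, -0.3, -0.6]
finger_gap: 0.028
```

Run:
```python
from h import *;import pickle
d=grab('side');pickle.dump(d,open('t5.pkl','wb'))
B=d['img'][220:400,110:330];cv2.imwrite('pics/t5.png',cv2.resize(B,None,fx=3.5,fy=3.3,interpolation=2)[:594])
s=get_state();print(s['tool_pos'],s['finger_gap'],s['tool_rot'][:,0])
```

```text
[ 0.56554609 -0.27232914  0.2535507 ] 0.02811802988640581 [0.99603743 0.08885751 0.00371132]
```

View pics/t5.png

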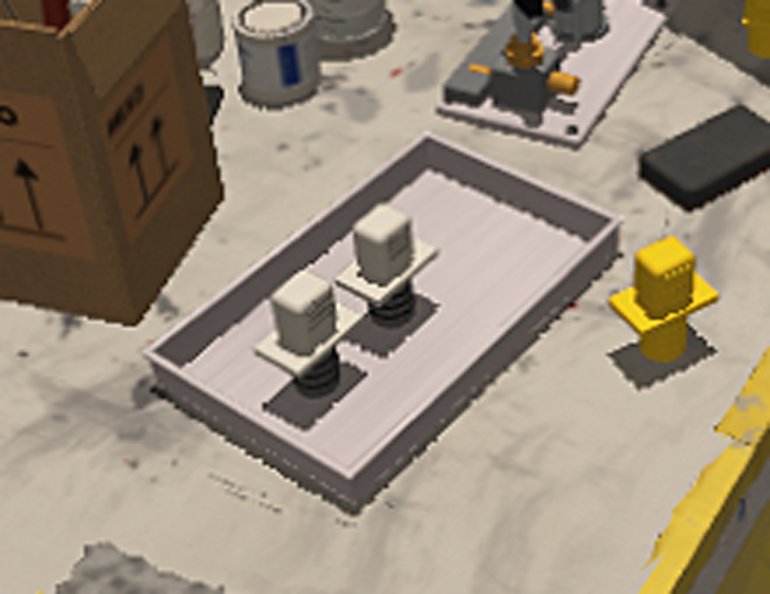

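The tray was knocked aside a little, with both cartridges still standing in it. Its corners in the crop are (428,137), (620,220), (357,475) and (148,352), and the handle tops are at (384,218) and (303,285).

Run:
```python
from h import *;import pickle
b=pickle.load(open('t5.pkl','rb'))
f=lambda u,v,z:onz(b,u/3.5+110-.4,v/3.3+220-.4,z)
c=np.array([f(*p,.035) for p in((428,137),(620,220),(357,475),(148,352))])[:,:2]+[.0055,-.002]
print(c.round(4).tolist(),c.mean(0));y=c[3]+c[2]-c[0]-c[1];yaw=np.arctan2(-y[0],y[1]);print(yaw)
h=[(f(*p,.098)[:2]+[.0055,-.004]).round(4) for p in((384,218),(303,285))];print(h)
R=np.array([[np.cos(yaw),-np.sin(yaw)],[np.sin(yaw),np.cos(yaw)]]);print([R.T@(x-c.mean(0)) for x in h],c.mean(0)+R@[0,-.08])
```

```text
[[0.5653, 0.1542], [0.3892, 0.1735], [0.4213, 0.4584], [0.603, 0.438]] [0.49469672 0.30603134]
-0.12215053027911058
[array([0.4986, 0.3021]), array([0.5074, 0.381 ])]
[array([ 0.00435322, -0.00342645]), array([0.00347392, 0.07595792])] [0.48494896 0.22662743]
```

{"name": "apply_moves", "arguments": {
  "increments": [
    [[-1,-0.034,-0.06,0,0,0,0],[-1,-0.034,-0.07,0,0,0,0],[-1,0,-0.078,0,0,0,0],[-1,0,-0.078,0,0,0,0],[-1,0,-0.078,0,0,0,0],[-1,0,-0.078,0,0,0,0],[-1,0,-0.078,0,0,0,0],[-1,0,-0.078,0,0,0,0]]
  ]
}}

```text
time: 35.82
tool_pos: [0.5029, 0.0246, 0.2498]
tool_rot: [[0.996, 0.089, -0.002], [0.089, -0.996, -0.0], [-0.002, 0.0, -1.0]]
contact_force: [0.9, 0.1, -1.3]
finger_gap: 0.0278
```

{"name": "apply_moves", "arguments": {
  "increments": [
    [[-1,0,-0.078,0,0,0,0],[-1,0,-0.078,0,0,0,0],[-1,0,-0.078,0,0,0,0],[-1,0,-0.078,0,0,0,0],[-1,0,-0.078,0,0,0,0],[-1,0,-0.014,0,0,0,0.2],[-1,0,0,0,0,0,0.2],[-1,0,0,0,0,0,0]]
  ]
}}

```text
time: 36.48
tool_pos: [0.4853, 0.2247, 0.2495]
tool_rot: [[0.992, -0.123, -0.002], [-0.123, -0.992, -0.001], [-0.002, 0.001, -1.0]]
contact_force: [-0.2, -0.3, -1.3]
finger_gap: 0.0276
```

Run:
```python
from h import *;import pickle
w=grab('wrist','w6.png');pickle.dump(w,open('t6.pkl','wb'))
s=get_state();print(s['tool_pos'],s['finger_gap'],s['tool_rot'][:,0])
print([proj(w,p) for p in((.4986,.3021,.098),(.5074,.381,.098),(.4213,.4584,.035),(.603,.438,.035))])
```

```text
[0.48565443 0.22388209 0.24975163] 0.02764532711037863 [ 0.99300635 -0.11804594 -0.00188352]
[array([288.00937426, 110.82601523]), array([287.08784784,   9.51800439]), array([186.26712957, -48.83028544]), array([380.15645222, -51.82666939])]
```

View pics/w6.png

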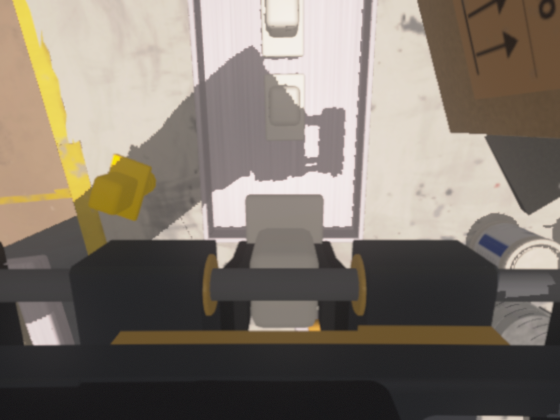

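Standing handles are at (285,106) and (283,12), as predicted, and the tray's near wall is at v≈235. There's room between them, so I'll lower.

{"name": "apply_moves", "arguments": {
  "increments": [
    [[-1,0,0,0.06,0,0,0],[-1,0,0,0.08,0,0,0],[-1,0,0,0.08,0,0,0],[-1,0,0,0.08,0,0,0],[-1,0,0,0.05,0,0,0],[-1,0,0,0.02,0,0,0],[-1,0,0,0,0,0,0],[-1,0,0,0,0,0,0]]
  ]
}}

```text
time: 37.2
tool_pos: [0.4867, 0.2239, 0.067]
tool_rot: [[0.993, -0.119, 0.0], [-0.119, -0.993, 0.0], [0.0, -0.0, -1.0]]
contact_force: [1.5, 0.7, -1.0]
finger_gap: 0.0281
```

{"name": "apply_moves", "arguments": {
  "increments": [
    [[-1,0,0,0.003,0,0,0],[-1,0,0,0.004,0,0,0],[-1,0,0,0.003,0,0,0],[-1,0,0,0.002,0,0,0],[-1,0,0,0,0,0,0],[-1,0,0,0,0,0,0]]
  ]
}}

```text
time: 37.7
tool_pos: [0.4863, 0.2241, 0.0604]
tool_rot: [[0.993, -0.12, 0.0], [-0.12, -0.993, 0.0], [0.0, -0.0, -1.0]]
contact_force: [-0.3, -0.2, -1.4]
finger_gap: 0.0278
```

{"name": "apply_moves", "arguments": {
  "increments": [
    [[-1,0,0,0.002,0,0,0],[1,0,0,0,0,0,0],[1,0,0,0,0,0,0],[1,0,0,0,0,0,0],[1,0,0,0,0,0,0],[1,0,0,0,0,0,0],[1,0,0,-0.06,0,0,0],[1,0,0,-0.08,0,0,0]]
  ]
}}

```text
time: 38.37
tool_pos: [0.484, 0.2229, 0.1269]
tool_rot: [[0.993, -0.12, -0.006], [-0.12, -0.993, -0.002], [-0.006, 0.003, -1.0]]
contact_force: [0.8, 0.1, -0.3]
finger_gap: 0.0663
```

{"name": "apply_moves", "arguments": {
  "increments": [
    [[1,0,0,-0.08,0,0,0],[1,0,0,-0.08,0,0,0],[1,0.029,0.068,0,0,0,0],[1,0.029,0.068,0,0,0,0],[1,0.029,0.068,0,0,0,0],[1,0.029,0.068,0,0,0,0],[1,0.029,0.07,0,0,0,0],[1,0,0,0,0,0,-0.226]]
  ]
}}

```text
time: 39.03
tool_pos: [0.5391, 0.0366, 0.209]
tool_rot: [[1.0, -0.014, 0.0], [-0.014, -1.0, -0.003], [0.0, 0.003, -1.0]]
contact_force: [-0.8, -1.6, -0.8]
finger_gap: 0.087
```

{"name": "apply_moves", "arguments": {
  "increments": [
    [[1,0,0,0,0,0,-0.226],[1,0,0,0,0,0,-0.226],[1,0,0,0,0,0,-0.226],[1,0,0,0,0,0,-0.226],[1,0,0,0,0,0,-0.226],[1,0,0,0,0,0,-0.226],[1,0,0,0,0,0,-0.226],[1,0,0,0,0,0,-0.226]]
  ]
}}

```text
time: 39.7
tool_pos: [0.5376, 0.0456, 0.2091]
tool_rot: [[0.581, 0.814, -0.0], [0.814, -0.581, 0.0], [-0.0, -0.0, -1.0]]
contact_force: [0.8, 0.1, -0.2]
finger_gap: 0.0871
```

Run:
```python
from h import *;import pickle
d=grab('side');a=grab('scene');pickle.dump((d,a),open('t7.pkl','wb'))
B=d['img'][170:390,120:330];cv2.imwrite('pics/t7.png',cv2.resize(B,None,fx=2.7,fy=2.7,interpolation=2))
s=get_state();R=s['tool_rot'];print(s['tool_pos'],s['finger_gap'],np.arctan2(R[1,0],R[0,0]),s['joint_positions'][6])
```

```text
[0.53762218 0.04558608 0.20914422] 0.08684229708372901 0.9469022345879838 0.7291375730046129
```

View pics/t7.png

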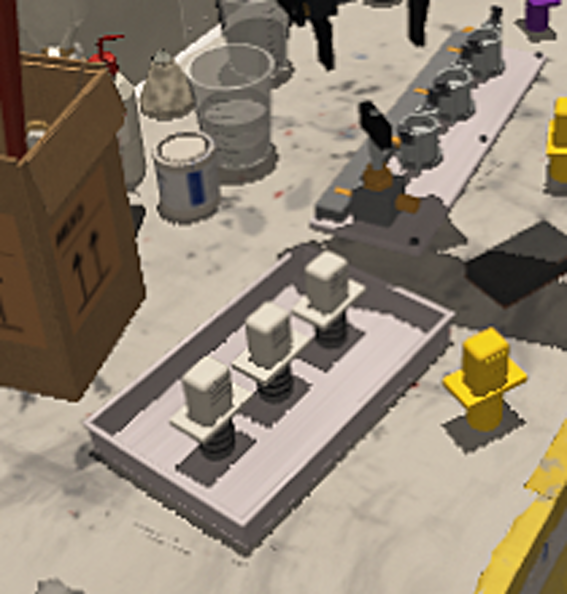

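All three cartridges stand in the tray, the sockets are empty and the knob is still up. The tool is over the knob at the right yaw, so I'll descend, grip and start screwing it shut.

{"name": "apply_moves", "arguments": {
  "increments": [
    [[1,0,0,0.07,0,0,0],[1,0,0,0.07,0,0,0],[1,0,0,0.065,0,0,0],[1,0,0,0,0,0,0],[-1,0,0,0,0,0,0],[-1,0,0,0,0,0,0],[-1,0,0,0,0,0,0],[-1,0,0,0,0,0,0]]
  ],
  "squeeze": 30
}}

```text
time: 40.47
tool_pos: [0.539, 0.0458, 0.1088]
tool_rot: [[0.587, 0.81, 0.003], [0.81, -0.587, 0.0], [0.002, 0.003, -1.0]]
contact_force: [-0.4, -0.5, 0.7]
finger_gap: 0.0677
```

{"name": "apply_moves", "arguments": {
  "increments": [
    [[-1,0,0,0,0,0,0],[-1,0,0,0,0,0,0],[-1,0,0,0,0,0,0],[-1,0,0,0,0,0,0],[-1,0,0,0,0,0,0],[-1,0,0,0,0,0,0],[-1,0,0,0,0,0,0],[-1,0,0,0,0,0,0]]
  ]
}}

```text
time: 41.13
tool_pos: [0.5376, 0.0456, 0.1067]
tool_rot: [[0.586, 0.81, -0.0], [0.81, -0.586, -0.0], [-0.0, -0.0, -1.0]]
contact_force: [-0.4, -1.1, -0.2]
finger_gap: 0.0157
```

{"name": "apply_moves", "arguments": {
  "increments": [
    [[-1,0,0,0.0009,0,0,0.22],[-1,0,0,0.0009,0,0,0.22],[-1,0,0,0.0009,0,0,0.22],[-1,0,0,0.0009,0,0,0.22],[-1,0,0,0.0009,0,0,0.22],[-1,0,0,0.0009,0,0,0.22],[-1,0,0,0.0009,0,0,0.22],[-1,0,0,0.0009,0,0,0.22]]
  ]
}}

```text
time: 41.8
tool_pos: [0.5372, 0.0453, 0.1031]
tool_rot: [[1.0, 0.017, -0.001], [0.017, -1.0, -0.0], [-0.001, 0.0, -1.0]]
contact_force: [-3.0, -1.2, 3.7]
finger_gap: 0.0158
```

{"name": "apply_moves", "arguments": {
  "increments": [
    [[-1,0,0,0.0009,0,0,0.22],[-1,0,0,0.0009,0,0,0.22],[-1,0,0,0.0009,0,0,0.22],[-1,0,0,0.0009,0,0,0.22],[-1,0,0,0.0009,0,0,0.22],[-1,0,0,0.0009,0,0,0.22],[-1,0,0,0.0009,0,0,0.22],[-1,0,0,0.0009,0,0,0.22]]
  ]
}}

```text
time: 42.47
tool_pos: [0.5368, 0.0456, 0.0995]
tool_rot: [[0.618, -0.786, -0.002], [-0.786, -0.618, -0.0], [-0.001, 0.002, -1.0]]
contact_force: [-4.8, -1.1, 4.8]
finger_gap: 0.0159
```

{"name": "apply_moves", "arguments": {
  "increments": [
    [[-1,0,0,0.0009,0,0,0.22],[-1,0,0,0.0009,0,0,0.2],[-1,0,0,0,0,0,0],[1,0,0,0,0,0,0],[1,0,0,0,0,0,0],[1,0,0,0,0,0,0],[1,0,0,0,0,0,0],[1,0,0,0,0,0,0]]
  ]
}}

```text
time: 43.13
tool_pos: [0.5377, 0.0456, 0.0986]
tool_rot: [[0.437, -0.899, 0.0], [-0.899, -0.437, 0.0], [0.0, -0.0, -1.0]]
contact_force: [0.2, 0.6, 0.1]
finger_gap: 0.041
```

Run:
```python
from h import *
s=get_state();R=s['tool_rot'];print(s['tool_pos'],s['finger_gap'],np.arctan2(R[1,0],R[0,0]),s['joint_positions'][6])
```

```text
[0.53774274 0.04555236 0.09859255] 0.041020153099026596 -1.118302205329392 -1.3089911687312228
```

{"name": "apply_moves", "arguments": {
  "increments": [
    [[1,0,0,0,0,0,0],[1,0,0,0,0,0,0],[1,0,0,0,0,0,0],[1,0,0,0,0,0,-0.2308],[1,0,0,0,0,0,-0.2308],[1,0,0,0,0,0,-0.2308],[1,0,0,0,0,0,-0.2308],[1,0,0,0,0,0,-0.2308]]
  ]
}}

```text
time: 43.8
tool_pos: [0.5377, 0.0456, 0.0986]
tool_rot: [[0.874, -0.487, 0.0], [-0.487, -0.874, 0.0], [0.0, -0.0, -1.0]]
contact_force: [0.2, -0.4, 1.0]
finger_gap: 0.0859
```

{"name": "apply_moves", "arguments": {
  "increments": [
    [[1,0,0,0,0,0,-0.2308],[1,0,0,0,0,0,-0.2308],[1,0,0,0,0,0,-0.2308],[1,0,0,0,0,0,-0.2308],[1,0,0,0,0,0,-0.2308],[1,0,0,0,0,0,-0.2308],[1,0,0,0,0,0,-0.2308],[1,0,0,0,0,0,-0.2308]]
  ]
}}

```text
time: 44.47
tool_pos: [0.5377, 0.0456, 0.0986]
tool_rot: [[0.897, 0.443, 0.0], [0.443, -0.897, 0.0], [0.0, 0.0, -1.0]]
contact_force: [-0.0, 0.3, 0.1]
finger_gap: 0.0868
```

{"name": "apply_moves", "arguments": {
  "increments": [
    [[1,0,0,0,0,0,-0.2308],[1,0,0,0,0,0,-0.2308],[1,0,0,0,0,0,-0.2308],[1,0,0,0,0,0,-0.2308],[1,0,0,0,0,0,-0.2308],[1,0,0,0,0,0,-0.2308],[1,0,0,0,0,0,-0.2308],[1,0,0,0,0,0,-0.2308]]
  ]
}}

```text
time: 45.13
tool_pos: [0.5377, 0.0456, 0.0986]
tool_rot: [[0.145, 0.989, 0.0], [0.989, -0.145, 0.0], [0.0, 0.0, -1.0]]
contact_force: [-0.2, -0.2, -0.6]
finger_gap: 0.0871
```

{"name": "apply_moves", "arguments": {
  "increments": [
    [[1,0,0,0,0,0,-0.2308],[1,0,0,0,0,0,-0.2308],[1,0,0,0,0,0,-0.2308],[1,0,0,0,0,0,-0.2308],[1,0,0,0,0,0,-0.2308],[1,0,0,0,0,0,0],[1,0,0,0,0,0,0]]
  ]
}}

```text
time: 45.72
tool_pos: [0.5377, 0.0455, 0.0986]
tool_rot: [[-0.434, 0.901, 0.0], [0.901, 0.434, 0.0], [0.0, 0.0, -1.0]]
contact_force: [0.0, 0.0, -0.6]
finger_gap: 0.087
```

Run:
```python
from h import *
s=get_state();R=s['tool_rot'];print(s['tool_pos'],s['finger_gap'],np.arctan2(R[1,0],R[0,0]),s['joint_positions'][6],s['torque'])
```

```text
[0.5377091  0.04548588 0.09861288] 0.08698731493611912 2.0195839225403827 1.7298329734148332 [ 0.12885559 -0.03459488 -0.02469977]
```

{"name": "apply_moves", "arguments": {
  "increments": [
    [[-1,0,0,0,0,0,0],[-1,0,0,0,0,0,0],[-1,0,0,0,0,0,0],[-1,0,0,0,0,0,0],[-1,0,0,0,0,0,0],[-1,0,0,0,0,0,0],[-1,0,0,0,0,0,0],[-1,0,0,0,0,0,0]]
  ]
}}

```text
time: 46.38
tool_pos: [0.5377, 0.0456, 0.0986]
tool_rot: [[-0.437, 0.899, 0.0], [0.899, 0.437, 0.0], [0.0, 0.0, -1.0]]
contact_force: [-0.9, 0.1, 0.5]
finger_gap: 0.0415
```

{"name": "apply_moves", "arguments": {
  "increments": [
    [[-1,0,0,0,0,0,0],[-1,0,0,0,0,0,0],[-1,0,0,0,0,0,0],[-1,0,0,0,0,0,0]]
  ]
}}

```text
time: 46.72
tool_pos: [0.5375, 0.046, 0.0986]
tool_rot: [[-0.438, 0.899, -0.0], [0.899, 0.438, 0.0], [0.001, 0.0, -1.0]]
contact_force: [-2.5, 4.9, 3.2]
finger_gap: 0.0157
```

{"name": "apply_moves", "arguments": {
  "increments": [
    [[-1,0,0,0.0009,0,0,0.22],[-1,0,0,0.0009,0,0,0.22],[-1,0,0,0.0009,0,0,0.22],[-1,0,0,0.0009,0,0,0.22],[-1,0,0,0.0009,0,0,0.22],[-1,0,0,0.0009,0,0,0.22],[-1,0,0,0.0009,0,0,0.22],[-1,0,0,0.0009,0,0,0.22]]
  ]
}}

```text
time: 47.38
tool_pos: [0.5375, 0.0457, 0.0951]
tool_rot: [[0.457, 0.89, -0.0], [0.89, -0.457, -0.0], [-0.0, -0.0, -1.0]]
contact_force: [-2.0, -0.4, 3.2]
finger_gap: 0.0158
```

{"name": "apply_moves", "arguments": {
  "increments": [
    [[-1,0,0,0.0009,0,0,0.22],[-1,0,0,0.0009,0,0,0.22],[-1,0,0,0.0009,0,0,0.22],[-1,0,0,0.0009,0,0,0.22],[-1,0,0,0.0009,0,0,0.22],[-1,0,0,0.0009,0,0,0.22],[-1,0,0,0.0009,0,0,0.22],[-1,0,0,0,0,0,0]]
  ]
}}

```text
time: 48.05
tool_pos: [0.5373, 0.0456, 0.092]
tool_rot: [[0.958, 0.286, -0.001], [0.286, -0.958, -0.0], [-0.001, 0.0, -1.0]]
contact_force: [-3.1, 0.3, 4.2]
finger_gap: 0.0159
```

Run:
```python
from h import *
s=get_state();R=s['tool_rot'];print(s['tool_pos'],s['finger_gap'],np.arctan2(R[1,0],R[0,0]),s['joint_positions'][6],s['torque'])
```

```text
[0.5372531  0.04556846 0.09196216] 0.01594504504269732 0.2902971227978657 0.057677329994097866 [-0.08980702  0.81647121 -0.14880864]
```

{"name": "apply_moves", "arguments": {
  "increments": [
    [[-1,0,0,0.0007,0,0,0.16],[-1,0,0,0.0007,0,0,0.16],[-1,0,0,0,0,0,0.1],[-1,0,0,0,0,0,0.08],[-1,0,0,0,0,0,0],[-1,0,0,0,0,0,0]]
  ]
}}

```text
time: 48.55
tool_pos: [0.5373, 0.0455, 0.0912]
tool_rot: [[0.999, 0.039, -0.001], [0.039, -0.999, -0.0], [-0.001, 0.0, -1.0]]
contact_force: [-5.6, -1.1, 4.1]
finger_gap: 0.0156
```

Run:
```python
from h import *
s=get_state();R=s['tool_rot'];print(s['tool_pos'],s['finger_gap'],np.arctan2(R[1,0],R[0,0]),s['joint_positions'][6],s['torque'],s['contact_force'])
```

```text
[0.5372975  0.0455263  0.09120001] 0.015583695820916735 0.03865499784732633 -0.1862473397101441 [-0.23106438  1.123422    0.62858572] [-5.57242073 -1.09252767  4.12495863]
```

Torque of 0.63 N m shows the knob is against its shut stop. I'll release, retreat and check.

{"name": "apply_moves", "arguments": {
  "increments": [
    [[1,0,0,0,0,0,0],[1,0,0,0,0,0,0],[1,0,0,0,0,0,0],[1,0,0,0,0,0,0],[1,0,0,0,0,0,0],[1,0,0,-0.06,0,0,0],[1,0,0,-0.08,0,0,0],[1,0,0,-0.08,0,0,0]]
  ]
}}

```text
time: 49.22
tool_pos: [0.5369, 0.0456, 0.2018]
tool_rot: [[0.999, 0.034, -0.002], [0.034, -0.999, 0.0], [-0.002, -0.0, -1.0]]
contact_force: [1.4, 0.2, 1.4]
finger_gap: 0.0615
```

{"name": "apply_moves", "arguments": {
  "increments": [
    [[1,0,0,-0.08,0,0,0],[1,0,0.05,-0.03,0,0,0],[1,0,0.07,0,0,0,0],[1,0,0.05,0,0,0,0],[1,0,0,0,0,0,0],[1,0,0,0,0,0,0],[1,0,0,0,0,0,0]]
  ]
}}

```text
time: 49.8
tool_pos: [0.5406, -0.0386, 0.256]
tool_rot: [[0.999, 0.035, -0.0], [0.035, -0.999, 0.001], [0.0, -0.001, -1.0]]
contact_force: [0.2, 1.0, 0.7]
finger_gap: 0.0866
```

Run:
```python
from h import *
w=grab('wrist');d=grab('side');s=get_state();print(s['tool_pos'],s['finger_gap'],s['contact_force'])
u,v=proj(w,(.5373,.0456,.124)).round().astype(int);print(u,v)
x0,y0=u-32,v-42;roi=w['img'][max(y0,0):v+43,x0:u+33].astype(int)
m=(roi.max(2)<58).astype('uint8');n,l,st,c=cv2.connectedComponentsWithStats(m)
i=1+np.argmax(st[1:,4]);pts=np.argwhere(l==i)[:,::-1]+[x0,max(y0,0)]
r=cv2.minAreaRect(pts.astype(np.float32));bx=cv2.boxPoints(r);print(st[i],r)
q=np.array([onz(w,*p,.124)[:2] for p in bx]);e=q-np.roll(q,1,0);L=np.linalg.norm(e,axis=1);k=e[np.argmax(L)];k*=np.sign(k[1]);print(L,'bar yaw',np.arctan2(-k[0],k[1]))
B=cv2.resize(d['img'][170:390,120:330],(400,419));W=cv2.resize(w['img'],(400,300))
cv2.imwrite('pics/end.png',np.hstack([B[:400],np.vstack([W,np.zeros((100,400,3),np.uint8)])]))
```

```text
[ 0.54055754 -0.03795431  0.25602971] 0.08684193189624471 [0.35183049 0.58965093 0.23683762]
283 103
[ 23   8  20  68 937] ((283.19482421875, 102.35432434082031), (67.17219543457031, 17.245094299316406), 86.90594482421875)
[0.05269096 0.01388407 0.05265766 0.01458928] bar yaw 0.0835857311560403
```

View pics/end.png

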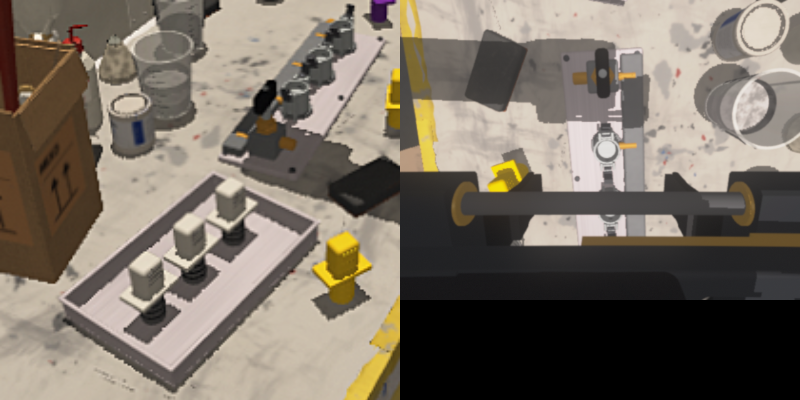

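The bar yaw is 0.084, matching the bank's 0.084, so the knob is at about 0 rad. All three cartridges stand in the tray (handles at (232,195), (190,230), (147,275)) and the robot is clear.

```bash
python3 -c "
from h import *
print(ctrl.hand_in())"
```

```text
the job is handed in; nothing more can be done
None
```

The job is handed in, at about 50 s on the robot's clock. I opened the vent fully and moved all three cartridges out of the bank and into the drip tray. Then I screwed the vent fully shut.

- **Vent:** I turned it to its upper stop before pushing any cartridge. The last picture put the open knob at about 4.0 rad. At the end its bar lined up with the bank, both at 0.084 rad, so it is at about 0 rad; it also pressed firmly on its shut stop.
- **Cartridges:** all three stand upright in the tray in the last side view, and the sockets are empty.
- **Tray:** it was knocked about 15 mm aside before the last placing. I measured it again and placed the third cartridge to match.
- **Left alone:** I saw no sign that the sanding block, tin or look-alikes had moved. The small cup was outside my last pictures, but the arm never worked near it.
- **Disagreements:** positions from the scene and side cameras differed by up to about 2 cm, so I relied on the closer wrist camera for the bank and the first tray position. The tray's new position came from the side view, corrected by the offsets found earlier.
- **Not checked:** I made no exact measurement of where the cartridges ended up in the tray. The margins to its walls were several centimetres.

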